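Rake screw cartons out of a deep rack and line them up

ROBOT

A 7-joint arm with a two-finger parallel gripper is mounted at the origin on a cart in front of the work surface, level with it; the furniture and walls round the work are solid. World frame = base frame: x ahead of the robot, y to its left, z up, the work surface at z = 0. Lengths are in m, angles in rad, forces in N, time in s.
With the tool pointing down it reaches from about 0.35 to 0.9 m from the base axis. Payload 8.1 kg.
Tool frame: the origin (TCP) lies on the centre line of the jaws, within the pads' length; the fingertips stand 11 mm ahead of it and the grasp point (between the pads) lies 8 mm behind it; z points along the fingers, y is the line along which they close (so a half turn about z gives the same grasp; the last joint's range is limited). The gripper opens to 92 mm and grips with 3 to 60 N. Pads are 19 mm wide; open, the fingers measure 130 mm over their backs; the gripper's body (75 mm by 190 mm) begins 47 mm behind the grasp point.
Start: joints at [1.136, 0.434, 0.025, 1.573, -0.012, 1.134, -0.075], TCP at [0.204, -0.591, 0.238] pointing down, gripper open.
Joint ranges: [-2.62, 2.62], [-0.44, 2.09], [-1.27, 1.32], [0.08, 2.57], [-1.32, 4.46], [0.12, 2], [-2.74, 2.74]. Speed limits (rad/s): [2.22, 2.22, 3.01, 3.01, 3.14, 3.14, 3.14].

INTERFACE

Orientations are given as a unit quaternion [x, y, z, w].
In Python, from workcell import readout, optics, r gives the robot as it stands. The module is installed in compiled form; this text tells all that it offers.
- The arm moves only by the tool move_arm, never from a script. Its arguments are lists of equal length, an entry for each row: "travel": the shift along the tool's x, y, z scaled (see below), a list of three; "rot": the turn, a rotation vector about the tool's x, y, z scaled (see below), a list of three. A call has 1 to 10 rows; each row is the pose to reach, as a shift and turn from the pose commanded when the call began, along the tool's axes at that moment, turning the shorter way round; what a row does not reach only later rows make up. The controller multiplies each number of a shift by 0.1 m and each number of a turn by 180 degrees. A row lasts 1/8 s, in which the tool goes at most 62.5 mm and 10.7 degrees, less where a joint would pass 70% of its speed; a pose out of reach is approached as far as the arm can. A call with a number of a shift or a turn outside -1 to 1 is refused whole. A call with a gripper value outside its range is refused whole. "claw" is the opening, from 0 (shut) to 1 (fully open), set as the call begins (left out, the last holds). The fingers move at their own pace and stop on an object; "grip_force" is the grip in N (left out, the last holds). Time passes only in rows, so rows that repeat a pose let the fingers close. It gives the time, the measured TCP pose, the force, the opening and the grip force at its end, in the units of the state.
- readout.state(): the state, without advancing time (a new reading comes with each control period).
- optics.snapshot(name): name is "side" or "top"; returns a dict with "pixels" (480x640x3 uint8, blue, green, red), "z_map" (480x640 float32, m along the optical axis (not along the pixel's ray), 0 where there is no reading), "fovy" (degrees; the focal length in pixels is half the picture's height over the tangent of half this angle, whatever the lens; pixels are square), "cx", "cy" (the principal point, pixels), "dist_coeffs" ([k1, k2, p1, p2, k3] as OpenCV has them; the pictures are not rectified), "xyz" and "attitude" of the camera in the world. Camera axes: x right, y down, z forward; pixel columns grow to the right and rows downward; lengths in m; the calibration is good to about 2 mm. A picture is of the moment at which its call begins.
- r.close_job(): hands the job in; it is judged then, once.
The state is a dict: "clock": time; "joints": joint angles; "joint_vel": joint speeds; "effort": joint torques, N m; "ee_pos": TCP position; "eef_rot": TCP orientation; "contact_force": force on the tool from outside, world axes, zero at the start; "wrist_torque": the same for the moment, N m; "finger_gap": finger opening in m; "finger_force": force on a finger pad.
Only numpy, scipy, OpenCV 4.12 (cv2) and the standard library are available. Lean on these libraries where they do the work, as an engineer would, in place of code of your own. Each camera call takes 0.05 s, during which the arm holds its last target. There are 200 camera calls.

TASK

Some screw cartons have slid to the back of the bays of the plywood rack. Take the long-reach picker off its mat, rake every carton out of the rack with it (never with the fingers inside the rack), and stand the picker back lengthwise in the middle of its mat, blade pointing away from the robot as before. Set all the cartons, and the stray one if there is one, upright in an even row on the board, each in a blue frame of its own, square and with a short end flush against the fence.

Things in the scene. Friction and masses are not known exactly. Their poses are not given: they have to be found in the camera images.
- rack: fixed plywood rack, 258 (x) x 269 (y) x 129 mm high: three bays side by side along x, open towards +y only, no floor, roof underside 120 mm up. Bays 62 mm wide inside, 80 mm apart, 260 mm deep; a stop rail 10 mm high, 40 mm deep along the foot of the back wall keeps room for the blade behind a carton. Origin: centre at table height; mouth at y +130 mm, back wall's inside at y -130 mm
- bay0 (a point): middle of the mouth of bay 0 of the rack, at table height (80 mm to the -x side of the middle of the mouth); axes as the rack's, the bay runs inward along -y
- bay1 (a point): middle of the mouth of bay 1 of the rack, at table height (at the middle of the mouth); axes as the rack's, the bay runs inward along -y
- bay2 (a point): middle of the mouth of bay 2 of the rack, at table height (80 mm to the +x side of the middle of the mouth); axes as the rack's, the bay runs inward along -y
- picker: long-reach rake, 0.18 kg. Origin at the level of its feet, below the grip point; z up. Red handle 120 mm long along x, 22 wide, 26 high, axis 72 mm up (grip it here across y; it balances). 10 mm shaft, bent down to 45 mm up, runs +x to a flat blade 26 wide, 50 high, 5 thick, its pulling face at x +275, bottom at z 0. Blade and a heel foot 56 wide, 20 long at x -68 let it stand by itself
- picker_heel (a point): underside middle of the heel foot, 68 mm along -x from the picker's origin
- mat: fixed black rubber parking mat with two yellow lines, 420 (x) x 100 (y) x 3 mm; origin at the centre of its underside. The picker starts on it along the mat's x, blade to +x, its origin about 103 mm to -x of the mat's centre
- board: fixed grey row board, 316 (x) x 100 (y) mm, 4 mm thick, with an aluminium fence 24 mm high along its +y side (fence's face 45 mm in +y of the origin) and four blue frames, spaced 76 mm along x. Origin: centre of its underside
- place0 (a point): frame 0 of the board (114 mm to -x of the board's middle): where the centre of a carton's underside is when it stands there flush against the fence, on the board's top (4 mm up); axes as the board's, fence towards +y
- place1 (a point): frame 1 of the board (38 mm to -x of the board's middle): where the centre of a carton's underside is when it stands there flush against the fence, on the board's top (4 mm up); axes as the board's, fence towards +y
- place2 (a point): frame 2 of the board (38 mm to +x of the board's middle): where the centre of a carton's underside is when it stands there flush against the fence, on the board's top (4 mm up); axes as the board's, fence towards +y
- place3 (a point): frame 3 of the board (114 mm to +x of the board's middle): where the centre of a carton's underside is when it stands there flush against the fence, on the board's top (4 mm up); axes as the board's, fence towards +y
- carton0: brown screw carton, closed, loose, 45 (x) x 70 (y) x 41 mm high, 0.1 to 0.2 kg; origin at the centre of its underside, z up. May be absent; if present it starts inside bay 0 of the rack, about 95 to 140 mm behind the mouth (to its front end), long side along the bay
- carton1: brown screw carton, closed, loose, 45 (x) x 70 (y) x 41 mm high, 0.1 to 0.2 kg; origin at the centre of its underside, z up. May be absent; if present it starts inside bay 1 of the rack, about 95 to 140 mm behind the mouth (to its front end), long side along the bay
- carton2: brown screw carton, closed, loose, 45 (x) x 70 (y) x 41 mm high, 0.1 to 0.2 kg; origin at the centre of its underside, z up. May be absent; if present it starts inside bay 2 of the rack, about 95 to 140 mm behind the mouth (to its front end), long side along the bay
- carton3: brown screw carton, closed, loose, 45 (x) x 70 (y) x 41 mm high, 0.1 to 0.2 kg; origin at the centre of its underside, z up. The stray one; may be absent; if present it stands askew on the open table between the rack's mouth and the board
- tape_roll: bystander: black tape roll, 62 mm across, 19 mm high, origin under its centre
- tape_meas: bystander: red tape measure, 41 x 99 x 76 mm high, origin under its centre
Things that resemble listed ones, but are neither listed nor needed, are in the scene too. Leave any orange or red look-alike of the carton3 alone.

How it is judged:
By the outcome, as a careful person would: the job done as asked, in the order asked, and still so for the second after the job is handed in, with the robot touching nothing.
Of carton0, carton1, carton2, carton3 only 3 to 4 are there at a start; the rules pass over those that are not, and their reading is None.
At some moment in a run one of carton0, carton1, carton2, carton3 may be knocked a few centimetres aside while the robot is not near it.
Once in a run the grip may slacken for a moment while it holds something.
It also fails if it takes over 210 s, if anything falls off the work surface, if the arm or the gripper's body presses on something with over 40 N, if the wrist force passes 120 N, or if a joint passes its speed limit or range.

## Working session

There is one attempt and no reset: what is moved stays moved. The work goes in short steps, Python scripts to look and compute and a tool call to move; the robot and the scene stay as the last step left them, time stands still between calls to the robot, and variables do not carry over. Pictures are saved under pics/ and viewed, at most 14 in all, crops included, and the job is handed in when it is done.

Besides the shell and the picture viewer there is one more tool, called after "Emit:" as name(argument=value, ...) on one line, values as JSON. move_arm: Moves the arm, as the interface text tells. Shifts and turns lie within -1 to 1; 1 stands for 0.1 m of shift or 180 degrees of turn. Its arguments: {"type":"object","properties":{"travel":{"type":"array"},"rot":{"type":"array"},"claw":{"type":"number"},"grip_force":{"type":"number"}},"required":["travel","rot"]}

```bash
mkdir -p pics
cat > h.py <<'E'
import numpy as np, cv2
from scipy.spatial.transform import Rotation as R
from workcell import readout, optics, r
def snap(n,f=None):
    s=optics.snapshot(n)
    if f: cv2.imwrite('pics/'+f,s['pixels'])
    return s
def cam(s):
    f=240/np.tan(np.radians(s['fovy'])/2)
    K=np.array([[f,0,s['cx']],[0,f,s['cy']],[0,0,1.]])
    a=np.array(s['attitude']); Rm=R.from_quat(a).as_matrix() if a.size==4 else a.reshape(3,3)
    return K,np.array(s['dist_coeffs']),Rm,np.array(s['xyz'])
def rays(s,px):
    K,d,Rm,t=cam(s)
    u=cv2.undistortPoints(np.array(px,float).reshape(-1,1,2),K,d).reshape(-1,2)
    return np.c_[u,np.ones(len(u))]@Rm.T,t
def onplane(s,px,z):
    v,t=rays(s,px); return t+v*((z-t[2])/v[:,2])[:,None]
def depthpts(s,px):
    px=np.array(px).reshape(-1,2); v,t=rays(s,px)
    z=s['z_map'][px[:,1].astype(int),px[:,0].astype(int)]
    return t+v*z[:,None]
def cloud(s):
    ys,xs=np.mgrid[0:480,0:640]; return depthpts(s,np.c_[xs.ravel(),ys.ravel()]).reshape(480,640,3)
def tomove(dw):
    "world shift -> tool-axis units for move_arm"
    q=R.from_quat(readout.state()['eef_rot']); return np.round(q.inv().apply(dw)/0.1,3)
E
python3 - <<'E'
from h import *
for n in('top','side'):
    s=snap(n,n+'0.png'); print(n,s['fovy'],s['xyz'],s['attitude'],s['cx'],s['cy'],s['dist_coeffs'])
st=readout.state(); print(st)
E
```

```text
top 53.014062937705965 [0.36313589 0.1170578  1.33496515] [-0.69519266  0.71423104 -0.05662989  0.05808822] 325.9617038603034 241.41545104521404 [-0.05657881  0.          0.          0.          0.        ]
side 48.58662619233612 [0.5820936  1.39734277 0.78995258] [ 1.48793965e-02  8.63776947e-01 -5.03653944e-01 -8.32658134e-04] 323.13045179467025 240.65897532123947 [-0.03213593  0.          0.          0.          0.        ]
{'clock': 0.1, 'joints': array([ 1.13640831,  0.43512435,  0.02495316,  1.57401076, -0.01159611,
        1.13401716, -0.07509315]), 'joint_vel': array([-3.89790361e-04, -1.06970143e-03,  1.56732675e-03,  7.16245446e-04,
       -2.24767094e-04, -8.34941042e-05,  1.57820608e-03]), 'effort': array([ 2.94507554e-03, -6.69126248e+01,  9.87982973e-01, -3.15149724e+01,
       -6.04772405e-02,  3.73445393e-02,  1.05759782e-04]), 'ee_pos': array([ 0.20339666, -0.59049871,  0.2370394 ]), 'eef_rot': array([ 9.86274374e-01,  1.65113170e-01, -1.77043449e-04, -6.84885718e-04]), 'contact_force': array([ 0.25938899, -0.10236488, -0.76301955]), 'wrist_torque': array([-0.00248294,  0.03648782,  0.02562957]), 'finger_force': 0.0, 'finger_gap': 0.09200602563409904}
```

View pics/top0.png

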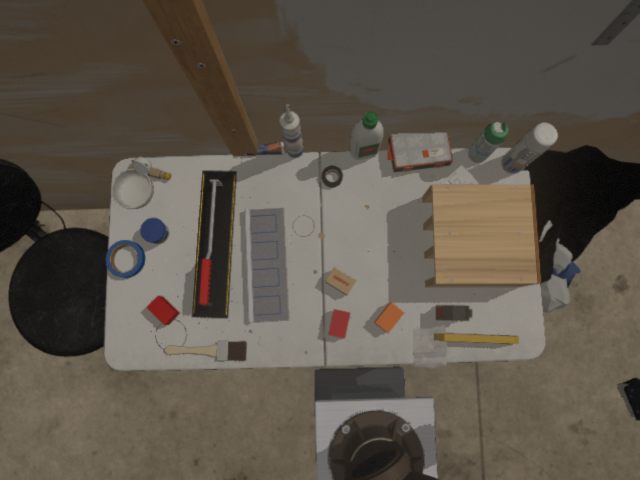

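View pics/side0.png

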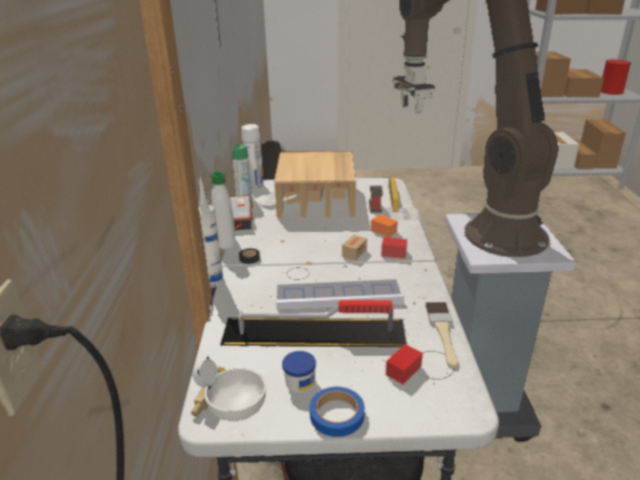

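The top view shows the picker with its red handle at (205,280) and blade at (216,183) on the black mat (215,245), the board at (266,265), and the rack (485,235) with its mouth to the left. The brown box at (341,282) is the candidate carton3. The red boxes at (340,323) and (163,310) and the orange one at (389,318) are look-alikes. Next I'll measure and crop.

```bash
cat >> h.py <<'E'
def rect(s,mask,z,box=None):
    "largest blob -> world minAreaRect on plane z: centre, sizes, long-axis angle deg"
    m=mask.astype(np.uint8)
    if box: b=np.zeros_like(m); x0,y0,x1,y1=box; b[y0:y1,x0:x1]=1; m=m*b
    c=max(cv2.findContours(m,0,cv2.CHAIN_APPROX_NONE)[0],key=cv2.contourArea)
    p=onplane(s,c.reshape(-1,2),z)[:,:2]
    (cx,cy),(w,h),a=cv2.minAreaRect((p*1000).astype(np.float32))
    if w<h: a+=90; w,h=h,w
    return np.round([cx,cy,w,h,(a+90)%180-90],1)
E
python3 - <<'E'
from h import *
s=snap('top'); im=s['pixels']; hsv=cv2.cvtColor(im,cv2.COLOR_BGR2HSV); P=cloud(s); Z=P[:,:,2]
H,S,V=[hsv[:,:,i].astype(int) for i in range(3)]
red=((H<8)|(H>172))&(S>120)&(V>60)
print('handle',rect(s,red,.085+.003,(190,240,225,320)))
print('mat',rect(s,cv2.morphologyEx((((V<70)|((H>15)&(H<35)&(S>120)))).astype(np.uint8),cv2.MORPH_CLOSE,np.ones((25,25))),.003,(185,165,245,325)))
print('rack z>.1',rect(s,(Z>.11)&(Z<.15),.129,(420,170,560,300)), np.median(Z[200:270,450:510]))
br=(S>60)&(H<25)
print('carton3 hgt',rect(s,(Z>.03)&(Z<.05),.041,(318,262,365,302)),Z[282,341])
print('board z', np.median(Z[230:300,255:280]))
fe=(Z>.015)&(Z<.04); print('fence',rect(s,fe,.024,(238,195,268,330)))
bm=(V<190)&(Z<.012); print('board',rect(s,(Z>.002)&(S<90)&(V<175),.004,(236,200,295,330)))
bl=(H>95)&(H<130)&(S>50)
n,l,stt,c=cv2.connectedComponentsWithStats(bl[195:330,236:295].astype(np.uint8))
for i in range(1,n):
    if stt[i,4]>15: print('frame blob',stt[i],onplane(s,[c[i]+[236,195]],.004)[0].round(4))
blade=(Z>.03)&(Z<.07); print('blade pts',rect(s,blade,.05,(205,170,232,195)))
for n,(x0,y0,x1,y1) in dict(tl=(0,0,0,0)).items(): pass
a=cv2.resize(im[190:340,230:410],None,fx=4,fy=4,interpolation=cv2.INTER_CUBIC); cv2.imwrite('pics/crop1.png',a)
E
```

```text
handle [471.9 435.1 120.   26.7  -3.3]
mat [597.6 430.8 436.2  99.2  -3.5]
rack z>.1 [ 571.3 -289.7  274.6  260.9   88.3] 0.13135497787196593
carton3 hgt [466.8  82.6  69.6  46.2  57.3] 0.042418656871663574
board z 0.006097743475371176
fence [521.  329.1 316.1  13.9   1.9]
board [524.7 290.2 363.6 165.5  -0.9]
blade pts [736.6 420.1  43.7  27.9   0.9]
```

View pics/crop1.png

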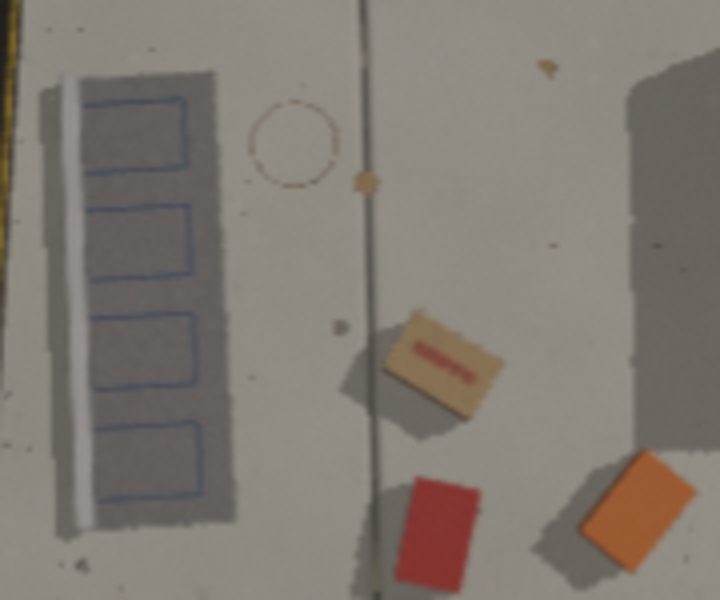

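The crop confirms that the plain brown box with the printed label at (341,282), about 70x46 mm and 41 mm high, is carton3. The red and orange boxes are decoys. I'll refine the board, rack and mat.

Run:
```python
from h import *
s=snap('top'); im=s['pixels']; hsv=cv2.cvtColor(im,cv2.COLOR_BGR2HSV); P=cloud(s); Z=P[:,:,2]
H,S,V=[hsv[:,:,i].astype(int) for i in range(3)]
c=lambda l:np.array(l)/4+[230-.375,190-.375]
print('frames',(onplane(s,c([(186,97),(186,167),(190,205),(193,272),(194,313),(197,383),(200,422),(202,494)]),.004)*1000).round(1)[:,:2].tolist())
print('board corners',(onplane(s,c([(215,72),(236,521)]),.004)*1000).round(1)[:,:2].tolist())
print('fence inner top edge',(onplane(s,c([(79,74),(95,527)]),.024)*1000).round(1)[:,:2].tolist())
m=np.zeros((480,640),np.uint8); m[170:300,420:560]=((Z>.122)&(Z<.14))[170:300,420:560]
m=cv2.morphologyEx(m,cv2.MORPH_OPEN,np.ones((5,5)))
print('rack',rect(s,m,.129))
cc=max(cv2.findContours(m,0,2)[0],key=cv2.contourArea); q=cv2.approxPolyDP(cc,6,True).reshape(-1,2); print(q.tolist(),(onplane(s,q,.129)[:,:2]*1000).round(1).tolist())
ye=(H>15)&(H<35)&(S>100)&(V>60)
print('mat y',rect(s,ye,.003,(190,165,207,325)),rect(s,ye,.003,(222,165,245,325)))
dk=((V<60)).astype(np.uint8); print('mat dark',rect(s,dk,.003,(190,165,240,325)))
a=cv2.resize(im[160:310,410:560],None,fx=4,fy=4,interpolation=cv2.INTER_CUBIC); cv2.imwrite('pics/crop2.png',a)
z=snap('side')['pixels'][140:230,250:380]; cv2.imwrite('pics/crop3.png',np.hstack([cv2.resize(z,None,fx=5,fy=5,interpolation=cv2.INTER_CUBIC)]))
```

```text
frames [[664.1, 255.9], [613.7, 256.4], [586.5, 253.8], [539.1, 252.2], [510.3, 251.9], [461.7, 250.3], [434.7, 248.6], [385.5, 247.8]]
board corners [[681.7, 235.1], [366.6, 224.8]]
fence inner top edge [[678.2, 328.7], [364.9, 318.4]]
rack [ 572.3 -291.3  270.8  258.3   88.5]
[[432, 184], [435, 283], [540, 282], [533, 185]] [[704.3, -162.4], [447.5, -153.9], [441.9, -421.6], [695.4, -428.3]]
mat y [591.4 476.5 400.4   6.4  -3.1] [583.1 387.2 393.4   6.4  -3.1]
mat dark [588.6 430.5 417.1  94.7  -3. ]
```

View pics/crop2.png

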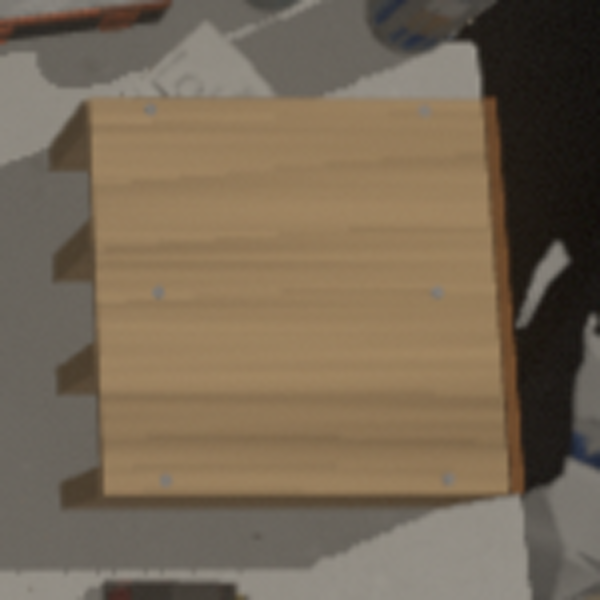

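View pics/crop3.png

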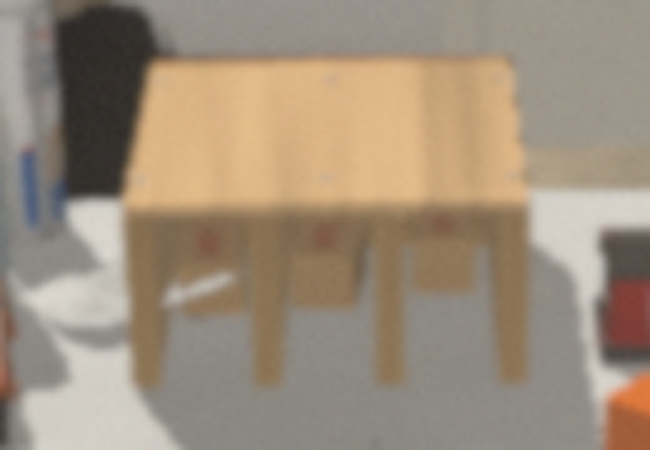

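The rack crops show all three bays holding a carton, with fronts at crop px (443,290), (325,305) and (212,315), so all four cartons are present. The arm can move now, first up and over towards the picker.

Emit:
move_arm(travel=[[0.2,-0.15,0],[0.4,-0.3,0],[0.6,-0.45,0],[0.8,-0.6,0],[0.9,-0.7,0],[1,-0.8,0],[1,-0.8,0],[1,-0.8,0],[1,-0.8,0]], rot=[[0,0,-0.055],[0,0,-0.11],[0,0,-0.165],[0,0,-0.22],[0,0,-0.275],[0,0,-0.33],[0,0,-0.385],[0,0,-0.439],[0,0,-0.439]], claw=0.6)

```text
clock: 1.38
ee_pos: [0.2719, -0.4827, 0.2376]
eef_rot: [0.656, 0.754, 0.0, -0.0]
contact_force: [-0.1, -0.2, -0.4]
finger_gap: 0.0553
finger_force: 0.0
```

Emit:
move_arm(travel=[[0.2,0.2,0],[0.4,0.4,0],[0.6,0.6,0],[0.8,0.8,0],[1,1,0],[1,1,0],[1,1,0],[1,1,0],[1,1,0]], rot=[[0,0,-0.055],[0,0,-0.11],[0,0,-0.165],[0,0,-0.22],[0,0,-0.275],[0,0,-0.33],[0,0,-0.385],[0,0,-0.439],[0,0,-0.439]])

```text
clock: 2.5
ee_pos: [0.357, -0.3698, 0.2376]
eef_rot: [0.028, 1.0, 0.0, -0.0]
contact_force: [-0.9, -0.3, -0.5]
finger_gap: 0.0546
finger_force: 0.0
```

Emit:
move_arm(travel=[[-0.35,0.35,0],[-0.7,0.7,0],[-1,1,0],[-1,1,0]], rot=[[0,0,0],[0,0,0],[0,0,0],[0,0,0]])

```text
clock: 3.0
ee_pos: [0.4647, -0.2716, 0.238]
eef_rot: [0.026, 1.0, 0.001, 0.001]
contact_force: [-0.4, 0.1, -0.4]
finger_gap: 0.0551
finger_force: 0.0
```

Emit:
move_arm(travel=[[0,0.35,0],[0,0.7,0],[0,1,0]], rot=[[0,0,0],[0,0,0],[0,0,0]])

```text
clock: 3.38
ee_pos: [0.4667, -0.1748, 0.2377]
eef_rot: [0.029, 1.0, -0.0, -0.0]
contact_force: [0.6, 0.3, 0.2]
finger_gap: 0.0549
finger_force: 0.0
```

Run:
```python
from h import *
s=snap('top')
c=lambda l:np.array(l)/4+[410-.375,160-.375]
w=lambda p,z:(onplane(s,p,z)[:,:2]*1000).round(1).tolist()
print('roof front',w(c([(90,100),(104,495)]),.129),'back',w(c([(497,98),(523,493)]),.129))
print('feet front',w(c([(50,168),(62,507)]),0))
t=snap('side'); d=lambda l:np.array(l)/5+[250-.4,140-.4]
print('carton front bottoms bay0,1,2',w_:=(onplane(t,d([(443,291),(325,306),(212,315)]),0)[:,:2]*1000).round(1).tolist())
print('feet bottoms side',(onplane(t,d([(147,385),(267,383),(389,383),(514,383)]),0)[:,:2]*1000).round(1).tolist())
print('roof front side',(onplane(t,d([(127,209),(526,207)]),.129)[:,:2]*1000).round(1).tolist())
st=readout.state(); print(st['ee_pos'],st['eef_rot'],st['joints'].round(2),st['clock'])
```

```text
roof front [[702.6, -162.6], [446.6, -155.4]] back [[697.7, -430.9], [439.7, -422.4]]
feet front [[689.5, -160.6], [448.0, -154.8]]
carton front bottoms bay0,1,2 [[494.7, -300.6], [577.9, -280.5], [656.3, -270.3]]
feet bottoms side [[696.4, -165.5], [617.5, -164.2], [537.4, -159.9], [455.6, -155.5]]
roof front side [[701.7, -156.8], [450.5, -145.3]]
[ 0.4671816  -0.17232879  0.2380616 ] [2.64926224e-02 9.99648974e-01 2.35723799e-04 1.14940812e-04] [ 0.82  0.32 -0.72  1.83  0.23  1.08  1.53] 3.475
```

Emit:
move_arm(travel=[[0.02,0.35,0],[0.04,0.7,0],[0.05,1,0]], rot=[[0,0,0],[0,0,0],[0,0,0]])

```text
clock: 3.85
ee_pos: [0.4672, -0.0753, 0.2377]
eef_rot: [0.029, 1.0, -0.0, -0.0]
contact_force: [0.7, -0.2, -0.3]
finger_gap: 0.055
finger_force: 0.0
```

Emit:
move_arm(travel=[[0.02,0.35,0],[0.04,0.7,0],[0.05,1,0]], rot=[[0,0,0],[0,0,0],[0,0,0]])

```text
clock: 4.22
ee_pos: [0.4676, 0.0248, 0.2377]
eef_rot: [0.029, 1.0, -0.0, 0.0]
contact_force: [0.5, -0.5, -0.3]
finger_gap: 0.0551
finger_force: 0.0
```

Emit:
move_arm(travel=[[0.02,0.35,0],[0.04,0.7,0],[0.05,1,0]], rot=[[0,0,0],[0,0,0],[0,0,0]])

```text
clock: 4.6
ee_pos: [0.4681, 0.125, 0.2377]
eef_rot: [0.029, 1.0, -0.0, 0.0]
contact_force: [0.5, -0.4, 0.6]
finger_gap: 0.0553
finger_force: 0.0
```

Emit:
move_arm(travel=[[0.02,0.35,0],[0.04,0.7,0],[0.05,1,0]], rot=[[0,0,0],[0,0,0],[0,0,0]])

```text
clock: 4.97
ee_pos: [0.4686, 0.2252, 0.2375]
eef_rot: [0.029, 1.0, -0.0, 0.0]
contact_force: [-0.2, -0.9, -1.0]
finger_gap: 0.0553
finger_force: 0.0
```

Emit:
move_arm(travel=[[0.02,0.35,0],[0.04,0.7,0],[0.05,1,0]], rot=[[0,0,0],[0,0,0],[0,0,0]])

```text
clock: 5.35
ee_pos: [0.469, 0.3253, 0.2374]
eef_rot: [0.029, 1.0, -0.0, 0.0]
contact_force: [0.7, 0.3, -0.1]
finger_gap: 0.0552
finger_force: 0.0
```

Emit:
move_arm(travel=[[0.02,0.35,0],[0.04,0.7,0],[0.05,1,0],[0.05,1,0],[0.05,1,0]], rot=[[0,0,0],[0,0,0],[0,0,0],[0,0,0],[0,0,0]])

```text
clock: 5.98
ee_pos: [0.4692, 0.4241, 0.2372]
eef_rot: [0.028, 1.0, -0.001, 0.0]
contact_force: [0.5, 0.3, -0.4]
finger_gap: 0.055
finger_force: 0.0
```

Run:
```python
from h import *
st=readout.state(); p=st['ee_pos']; print(p,st['joints'].round(2),st['clock'])
print(tomove(np.array([.4719,.4351,.075])-p), R.from_quat(st['eef_rot']).as_matrix()[:,1])
```

```text
[0.46918595 0.42405782 0.23722069] [-0.32  0.57 -0.79  1.51  0.42  1.24  0.35] 5.975
[-0.021  0.114  1.622] [ 0.05505307  0.99848216 -0.00159331]
```

Emit:
move_arm(travel=[[0,0.05,0.35],[-0.02,0.11,0.7],[-0.02,0.11,0.9]], rot=[[0,0,0],[0,0,0],[0,0,0]])

```text
clock: 6.35
ee_pos: [0.4715, 0.4344, 0.146]
eef_rot: [0.027, 1.0, -0.001, -0.0]
contact_force: [-0.3, 0.2, 1.2]
finger_gap: 0.0553
finger_force: 0.0
```

Emit:
move_arm(travel=[[0,0,0.3],[0,0,0.55],[0,0,0.72],[0,0,0.72]], rot=[[0,0,0],[0,0,0],[0,0,0],[0,0,0]])

```text
clock: 6.85
ee_pos: [0.4709, 0.4354, 0.0749]
eef_rot: [0.026, 1.0, -0.001, -0.0]
contact_force: [0.6, 0.3, -0.2]
finger_gap: 0.055
finger_force: 0.0
```

Emit:
move_arm(travel=[[0,0,0],[0,0,0],[0,0,0],[0,0,0],[0,0,0],[0,0,0]], rot=[[0,0,0],[0,0,0],[0,0,0],[0,0,0],[0,0,0],[0,0,0]], claw=0, grip_force=45)

```text
clock: 7.6
ee_pos: [0.471, 0.4367, 0.076]
eef_rot: [0.026, 1.0, 0.0, 0.0]
contact_force: [0.6, 0.2, 2.6]
finger_gap: 0.0213
finger_force: 45.0
```

Emit:
move_arm(travel=[[0,0,-0.3],[0,0,-0.6],[0,0,-0.9],[0,0,-0.9]], rot=[[0,0,0],[0,0,0],[0,0,0],[0,0,0]])

```text
clock: 8.1
ee_pos: [0.4713, 0.4374, 0.1676]
eef_rot: [0.026, 1.0, 0.001, 0.001]
contact_force: [-0.5, -0.4, -2.8]
finger_gap: 0.0219
finger_force: 45.0
```

```bash
cat >> h.py <<'E'
def picker(save=None):
    "red handle centre/angle and blade tip height, from the top view"
    s=snap('top',save); hsv=cv2.cvtColor(s['pixels'],cv2.COLOR_BGR2HSV); P=cloud(s)
    return s,hsv,P
E
python3 - <<'E'
from h import *
s,hsv,P=picker('lift.png'); 
st=readout.state(); p=st['ee_pos'];print(p,st['finger_gap'],st['contact_force'].round(1))
# blade region: points near predicted blade
q=p[:2]+.277*np.array([np.cos(np.radians(-3.2)),np.sin(np.radians(-3.2))])
m=(np.hypot(P[:,:,0]-q[0],P[:,:,1]-q[1])<.03)&(P[:,:,2]>.05)
print(m.sum(),P[m].mean(0),P[m].max(0),P[m].min(0))
dk=(hsv[:,:,2]<60); print('mat',rect(s,cv2.morphologyEx(dk.astype(np.uint8),2+1,np.ones((3,3))),.003,(185,165,245,325)))
E
```

```text
[0.47095281 0.43649193 0.16587816] 0.02167756953483449 [-0.  -0.4 -2.9]
106 [0.74419092 0.42087019 0.13881274] [0.75722405 0.43586014 0.15188892] [0.71807195 0.40838456 0.10246898]
mat [668.9 425.  260.8  96.4  -7.8]
```

View pics/lift.png

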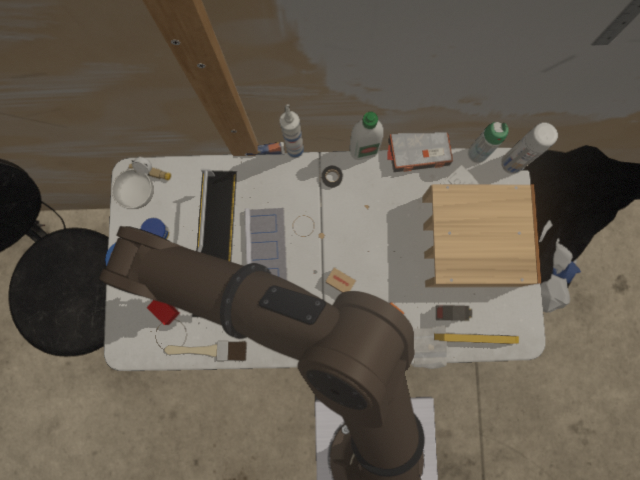

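The picker is lifted level, with its blade at about (180,200) and carton3 still at (341,282). I'll turn it to point along the bays and move to bay 2.

Emit:
move_arm(travel=[[0,0,0],[0,0,0],[0,0,0],[0,0,0],[0,0,0],[0,0,0],[0,0,0],[0,0,0],[0,0,0],[0,0,0]], rot=[[0,0,0.05],[0,0,0.1],[0,0,0.15],[0,0,0.2],[0,0,0.25],[0,0,0.3],[0,0,0.35],[0,0,0.4],[0,0,0.45],[0,0,0.492]])

```text
clock: 9.4
ee_pos: [0.4702, 0.4354, 0.1636]
eef_rot: [0.718, 0.696, -0.002, 0.0]
contact_force: [0.8, 0.9, -2.4]
finger_gap: 0.0216
finger_force: 45.0
```

Emit:
move_arm(travel=[[-0.3,0.2,0],[-0.6,0.4,0],[-0.95,0.68,0]], rot=[[0,0,0],[0,0,0],[0,0,0]])

```text
clock: 9.78
ee_pos: [0.5355, 0.3386, 0.1637]
eef_rot: [0.716, 0.698, -0.002, -0.0]
contact_force: [1.2, -0.6, -2.2]
finger_gap: 0.0216
finger_force: 45.0
```

Emit:
move_arm(travel=[[-0.3,0.2,0],[-0.6,0.4,0],[-0.95,0.68,0]], rot=[[0,0,0],[0,0,0],[0,0,0]])

```text
clock: 10.15
ee_pos: [0.601, 0.2418, 0.1637]
eef_rot: [0.716, 0.698, -0.001, -0.001]
contact_force: [0.9, 0.1, -1.3]
finger_gap: 0.0218
finger_force: 45.0
```

Emit:
move_arm(travel=[[-0.3,0.2,0],[-0.6,0.4,0.1],[-0.95,0.68,0.38],[-0.95,0.68,0.38],[-0.95,0.68,0.38]], rot=[[0,0,0],[0,0,0],[0,0,0],[0,0,0],[0,0,0]])

```text
clock: 10.78
ee_pos: [0.6662, 0.1461, 0.1259]
eef_rot: [0.716, 0.698, -0.001, -0.001]
contact_force: [0.7, 1.1, -2.5]
finger_gap: 0.0214
finger_force: 45.0
```

```bash
cat >> h.py <<'E'
def bay(i,D,z):
    "tool shift to bring picker's pulling face to depth D (m) in bay i, TCP height z"
    st=readout.state(); p=st['ee_pos']; m=np.array([[.4953,-.1575],[.5753,-.160],[.6553,-.1625]])[i]
    L=.275-D; t=np.r_[m+L*np.array([.0314,.9995]),z]
    M=R.from_quat(st['eef_rot']).as_matrix()
    print('pos',p.round(4),'toolx yaw',np.degrees(np.arctan2(M[1,0],M[0,0])).round(2),'tilt z',M[:,2].round(3),'move',tomove(t-p),'t',st['clock'],'F',st['contact_force'].round(1))
E
python3 - <<'E'
from h import *
bay(2,-.03,.128); bay(2,.19,.128)
s=snap('side','pre2.png'); z=s['pixels'][130:330,180:460]; cv2.imwrite('pics/pre2c.png',cv2.resize(z,None,fx=2.8,fy=2.8,interpolation=2))
E
```

```text
pos [0.6662 0.1461 0.1259] toolx yaw 88.47 tilt z [-0.003 -0.    -1.   ] move [-0.038 -0.012 -0.021] t 10.775 F [ 0.7  1.1 -2.5]
pos [0.6662 0.1461 0.1259] toolx yaw 88.47 tilt z [-0.003 -0.    -1.   ] move [-2.238 -0.022 -0.02 ] t 10.775 F [ 0.7  1.1 -2.5]
```

View pics/pre2c.png

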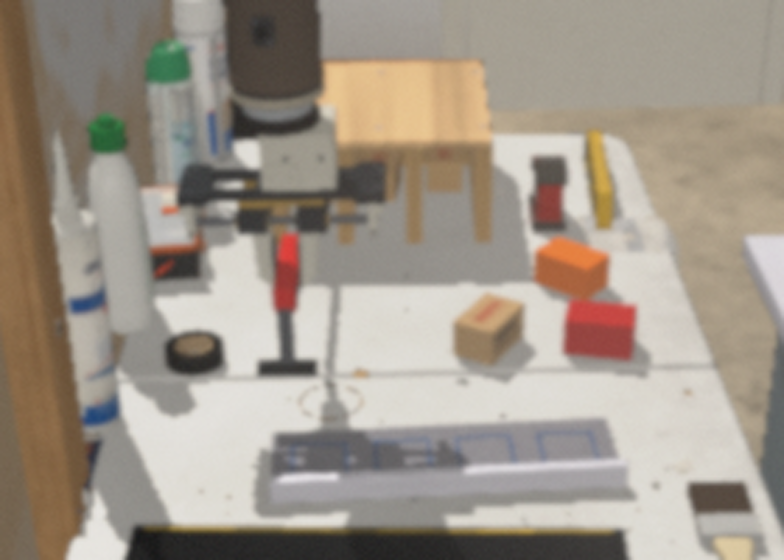

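The side view shows the picker level in front of bay 2, handle at (287,270) in the crop, with the bottles clear of the gripper. Now inserting.

Emit:
move_arm(travel=[[-0.25,0,-0.02],[-0.5,0,-0.02],[-0.75,-0.01,-0.02]], rot=[[0,0,0.001],[0,0,0.001],[0,0,0.001]])

```text
clock: 11.2
ee_pos: [0.664, 0.0702, 0.1303]
eef_rot: [0.717, 0.697, 0.0, 0.0]
contact_force: [-0.6, -0.8, -2.2]
finger_gap: 0.0217
finger_force: 45.0
```

Emit:
move_arm(travel=[[-0.25,0,0],[-0.5,0,0],[-0.75,-0.01,0],[-0.75,-0.01,0]], rot=[[0,0,0],[0,0,0],[0,0,0],[0,0,0]])

```text
clock: 11.7
ee_pos: [0.6607, -0.0074, 0.1301]
eef_rot: [0.719, 0.695, -0.001, 0.001]
contact_force: [-0.4, 0.0, -1.8]
finger_gap: 0.0216
finger_force: 45.0
```

Emit:
move_arm(travel=[[-0.25,0,0],[-0.5,0,0],[-0.74,0,0],[-0.74,0,0],[-0.74,0,0]], rot=[[0,0,0],[0,0,0],[0,0,0],[0,0,0],[0,0,0]])

```text
clock: 12.32
ee_pos: [0.6589, -0.0767, 0.1299]
eef_rot: [0.717, 0.697, 0.0, -0.0]
contact_force: [1.5, 0.4, -1.4]
finger_gap: 0.0217
finger_force: 45.0
```

```bash
python3 -c "
from h import *
bay(2,.19,.077)"
```

```text
pos [ 0.6589 -0.0767  0.1299] toolx yaw 88.34 tilt z [ 0.     0.001 -1.   ] move [-0.009 -0.009  0.529] t 12.325 F [ 1.5  0.4 -1.4]
```

Emit:
move_arm(travel=[[-0.08,0,0],[-0.08,0,0.1],[-0.08,0,0.22],[-0.08,0,0.22]], rot=[[0,0,0],[0,0,0],[0,0,0],[0,0,0]])

```text
clock: 12.82
ee_pos: [0.6575, -0.0854, 0.1059]
eef_rot: [0.717, 0.697, -0.001, -0.001]
contact_force: [0.6, -0.1, -1.4]
finger_gap: 0.0219
finger_force: 45.0
```

```bash
python3 -c "
from h import *
bay(2,.198,.077)"
```

```text
pos [ 0.6575 -0.0854  0.1059] toolx yaw 88.33 tilt z [-0.003  0.    -1.   ] move [-0.002  0.004  0.289] t 12.825 F [ 0.6 -0.1 -1.4]
```

Emit:
move_arm(travel=[[0,0,0.1],[0,0,0.2],[0,0,0.28],[0,0,0.28]], rot=[[0,0,0],[0,0,0],[0,0,0],[0,0,0]])

```text
clock: 13.32
ee_pos: [0.658, -0.0857, 0.0788]
eef_rot: [0.717, 0.697, -0.001, -0.001]
contact_force: [-0.1, 0.4, -1.8]
finger_gap: 0.0217
finger_force: 45.0
```

Emit:
move_arm(travel=[[0.05,0,0],[0.15,0,0],[0.25,0,0],[0.35,0,0],[0.45,0,0],[0.55,0,0],[0.65,0,0],[0.75,0,0]], rot=[[0,0,0],[0,0,0],[0,0,0],[0,0,0],[0,0,0],[0,0,0],[0,0,0],[0,0,0]])

```text
clock: 14.32
ee_pos: [0.6608, -0.0102, 0.0797]
eef_rot: [0.718, 0.697, -0.0, 0.0]
contact_force: [-0.2, -1.2, -1.2]
finger_gap: 0.022
finger_force: 45.0
```

Emit:
move_arm(travel=[[0.1,0,0],[0.2,0,0],[0.3,0,0],[0.4,0,0],[0.5,0,0],[0.6,0,0],[0.7,0,0],[0.8,0,0]], rot=[[0,0,0],[0,0,0],[0,0,0],[0,0,0],[0,0,0],[0,0,0],[0,0,0],[0,0,0]])

```text
clock: 15.32
ee_pos: [0.6632, 0.0699, 0.0797]
eef_rot: [0.717, 0.697, -0.0, 0.0]
contact_force: [0.3, -0.5, -2.6]
finger_gap: 0.0217
finger_force: 45.0
```

Emit:
move_arm(travel=[[0.1,0,0],[0.2,0,0],[0.3,0,0],[0.4,0,0],[0.5,0,0],[0.6,0,0],[0.68,0,0],[0.73,0,0],[0.75,0,0]], rot=[[0,0,0],[0,0,0],[0,0,0],[0,0,0],[0,0,0],[0,0,0],[0,0,0],[0,0,0],[0,0,0]])

```text
clock: 16.45
ee_pos: [0.6654, 0.1445, 0.0797]
eef_rot: [0.717, 0.697, -0.0, 0.0]
contact_force: [0.1, -0.9, -2.1]
finger_gap: 0.0218
finger_force: 45.0
```

```bash
cat >> h.py <<'E'
def cartons(s):
    "brown boxes ~45x70 with top at 41 mm: list of [cx,cy,w,h,ang,px]"
    hsv=cv2.cvtColor(s['pixels'],cv2.COLOR_BGR2HSV); Z=cloud(s)[:,:,2]; H,S,V=cv2.split(hsv)
    m=((Z>.028)&(Z<.056)).astype(np.uint8); out=[]
    m=cv2.morphologyEx(m,cv2.MORPH_OPEN,np.ones((3,3)))
    n,l,st,c=cv2.connectedComponentsWithStats(m)
    for i in range(1,n):
        if 150<st[i,4]<1200:
            k=l==i; h,sa=np.median(H[k]),np.median(S[k])
            z=.045 if c[i][0]<290 else .041
            a=rect(s,k,z); 
            if a[2]<110 and a[3]>25: out.append((a.tolist(),c[i].round().tolist(),float(h),float(sa),float(np.median(Z[k]).round(3))))
    return out
E
python3 - <<'E'
from h import *
bay(2,-.03,.077)
s=snap('top','r2.png')
for c in cartons(s): print(c)
z=s['pixels'][130:340,230:510]; cv2.imwrite('pics/r2c.png',cv2.resize(z,None,fx=2.5,fy=2.5,interpolation=2))
E
```

```text
pos [0.6654 0.1445 0.0797] toolx yaw 88.32 tilt z [ 0. -0. -1.] move [-0.022 -0.005  0.027] t 16.45 F [ 0.1 -0.9 -2.1]
([754.1, 687.9, 104.4, 48.2, -26.1], [121.0, 183.0], 20.0, 27.0, 0.042)
([466.7, 82.6, 69.6, 46.3, 57.3], [340.0, 281.0], 17.0, 95.0, 0.042)
([401.9, 561.9, 73.1, 48.6, 48.1], [161.0, 310.0], 1.0, 193.0, 0.043)
([353.6, 89.5, 70.1, 44.8, -13.3], [339.0, 324.0], 2.0, 163.0, 0.043)
```

View pics/r2c.png

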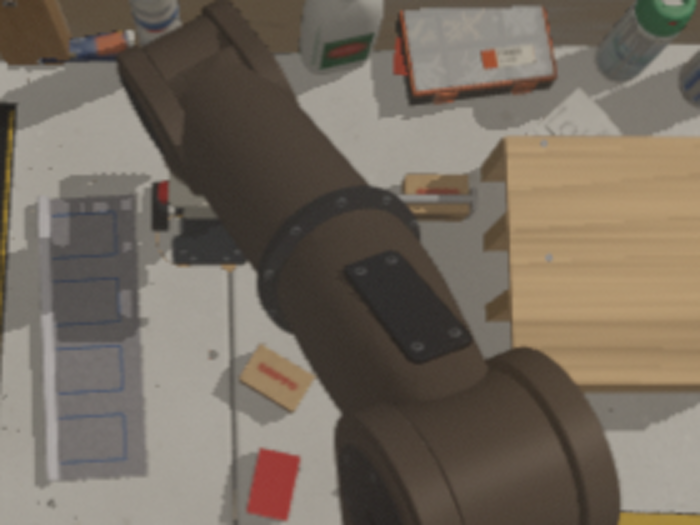

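Carton 2 is out of the rack, at (440,195) in the crop, with the blade behind it. Bay 1 is next.

Emit:
move_arm(travel=[[-0.08,0,0],[-0.08,0,-0.25],[-0.08,0,-0.5],[-0.08,-0.4,-0.5],[-0.05,-0.79,-0.5],[-0.05,-0.79,-0.5],[-0.05,-0.79,-0.5]], rot=[[0,0,0],[0,0,0],[0,0,0],[0,0,0],[0,0,0],[0,0,0],[0,0,0]])

```text
clock: 17.38
ee_pos: [0.5871, 0.1407, 0.1301]
eef_rot: [0.718, 0.696, 0.0, 0.001]
contact_force: [0.8, 0.5, -1.9]
finger_gap: 0.0217
finger_force: 45.0
```

```bash
python3 -c "
from h import *
bay(1,.205,.128)"
```

```text
pos [0.5871 0.1407 0.1301] toolx yaw 88.25 tilt z [ 0.001 -0.    -1.   ] move [-2.31  -0.026  0.022] t 17.375 F [ 0.8  0.5 -1.9]
```

Emit:
move_arm(travel=[[-0.25,-0.02,0],[-0.5,-0.02,0],[-0.77,-0.02,0]], rot=[[0,0,0],[0,0,0],[0,0,0]])

```text
clock: 17.75
ee_pos: [0.5832, 0.0633, 0.1297]
eef_rot: [0.718, 0.696, 0.0, 0.0]
contact_force: [0.5, 0.9, -1.5]
finger_gap: 0.0215
finger_force: 45.0
```

Emit:
move_arm(travel=[[-0.25,0,0],[-0.5,0,0],[-0.77,0,0]], rot=[[0,0,0],[0,0,0],[0,0,0]])

```text
clock: 18.12
ee_pos: [0.5809, -0.0139, 0.1297]
eef_rot: [0.718, 0.696, 0.0, 0.0]
contact_force: [0.2, 0.1, -2.4]
finger_gap: 0.0221
finger_force: 45.0
```

Emit:
move_arm(travel=[[-0.25,0,0],[-0.5,0,0],[-0.7,0,0],[-0.77,0,0],[-0.77,0,0]], rot=[[0,0,0],[0,0,0],[0,0,0],[0,0,0],[0,0,0]])

```text
clock: 18.75
ee_pos: [0.5773, -0.089, 0.1291]
eef_rot: [0.717, 0.697, -0.0, -0.001]
contact_force: [-0.3, 0.0, -5.9]
finger_gap: 0.0217
finger_force: 45.0
```

Emit:
move_arm(travel=[[0,0,0.08],[0,0,0.17],[0,0,0.25],[0,0,0.25]], rot=[[0,0,0],[0,0,0],[0,0,0],[0,0,0]])

```text
clock: 19.25
ee_pos: [0.5769, -0.0892, 0.1039]
eef_rot: [0.717, 0.697, -0.001, -0.001]
contact_force: [-0.8, -0.4, -2.2]
finger_gap: 0.0218
finger_force: 45.0
```

```bash
python3 -c "
from h import *
bay(1,.205,.078)"
```

```text
pos [ 0.5769 -0.0892  0.1039] toolx yaw 88.32 tilt z [-0.001 -0.    -1.   ] move [-0.008  0.006  0.259] t 19.25 F [-0.8 -0.4 -2.2]
```

Emit:
move_arm(travel=[[0,0,0.1],[0,0,0.2],[0,0,0.25],[0,0,0.25]], rot=[[0,0,0],[0,0,0],[0,0,0],[0,0,0]])

```text
clock: 19.75
ee_pos: [0.5772, -0.0894, 0.0793]
eef_rot: [0.717, 0.697, -0.0, -0.0]
contact_force: [0.1, -0.4, -0.9]
finger_gap: 0.0217
finger_force: 45.0
```

Emit:
move_arm(travel=[[0.05,0,0],[0.15,0,0],[0.25,0,0],[0.35,0,0],[0.45,0,0],[0.55,0,0],[0.65,0,0],[0.75,0,0]], rot=[[0,0,0],[0,0,0],[0,0,0],[0,0,0],[0,0,0],[0,0,0],[0,0,0],[0,0,0]])

```text
clock: 20.75
ee_pos: [0.5796, -0.0137, 0.0797]
eef_rot: [0.717, 0.697, -0.0, -0.0]
contact_force: [-0.3, -1.1, -1.7]
finger_gap: 0.0215
finger_force: 45.0
```

Emit:
move_arm(travel=[[0.1,0,0],[0.2,0,0],[0.3,0,0],[0.4,0,0],[0.5,0,0],[0.6,0,0],[0.7,0,0],[0.8,0,0]], rot=[[0,0,0],[0,0,0],[0,0,0],[0,0,0],[0,0,0],[0,0,0],[0,0,0],[0,0,0]])

```text
clock: 21.75
ee_pos: [0.582, 0.0663, 0.0797]
eef_rot: [0.717, 0.697, -0.0, 0.0]
contact_force: [-0.5, -1.0, -2.2]
finger_gap: 0.0217
finger_force: 45.0
```

Emit:
move_arm(travel=[[0.1,0,0],[0.2,0,0],[0.3,0,0],[0.4,0,0],[0.5,0,0],[0.6,0,0],[0.7,0,0],[0.78,0,0],[0.8,0,0]], rot=[[0,0,0],[0,0,0],[0,0,0],[0,0,0],[0,0,0],[0,0,0],[0,0,0],[0,0,0],[0,0,0]])

```text
clock: 22.88
ee_pos: [0.5844, 0.1464, 0.0797]
eef_rot: [0.717, 0.697, 0.0, -0.0]
contact_force: [-1.0, -1.1, -1.7]
finger_gap: 0.0221
finger_force: 45.0
```

Emit:
move_arm(travel=[[-0.08,0,0],[-0.08,0,-0.25],[-0.08,0,-0.5],[-0.08,-0.4,-0.5],[-0.05,-0.79,-0.5],[-0.05,-0.79,-0.5],[-0.05,-0.79,-0.5]], rot=[[0,0,0],[0,0,0],[0,0,0],[0,0,0],[0,0,0],[0,0,0],[0,0,0]])

```text
clock: 23.75
ee_pos: [0.5061, 0.1423, 0.1301]
eef_rot: [0.718, 0.696, 0.0, 0.0]
contact_force: [-0.1, -0.8, -1.5]
finger_gap: 0.0218
finger_force: 45.0
```

Run:
```python
from h import *
bay(0,.226,.128)
s=snap('top')
for c in cartons(s): print(c)
s=snap('side','pre0.png'); z=s['pixels'][130:330,180:460]; cv2.imwrite('pics/pre0c.png',cv2.resize(z,None,fx=2.8,fy=2.8,interpolation=2))
P=cloud(s); hsv=cv2.cvtColor(s['pixels'],cv2.COLOR_BGR2HSV)
```

```text
pos [0.5061 0.1423 0.1301] toolx yaw 88.26 tilt z [ 0.001  0.    -1.   ] move [-2.51  -0.016  0.021] t 23.75 F [-0.1 -0.8 -1.5]
([753.4, 688.2, 102.7, 48.2, -26.1], [120.0, 183.0], 20.0, 27.0, 0.042)
([662.8, -100.4, 72.1, 45.3, 88.5], [404.0, 208.0], 17.0, 95.0, 0.042)
([574.7, -96.5, 71.6, 47.1, 88.5], [404.0, 239.0], 17.0, 96.5, 0.042)
([401.8, 562.2, 74.0, 48.4, 45.8], [162.0, 310.0], 1.0, 192.0, 0.042)
([28.3, 72.4, 91.4, 25.8, -39.5], [348.0, 450.0], 14.5, 61.0, 0.041)
```

View pics/pre0c.png

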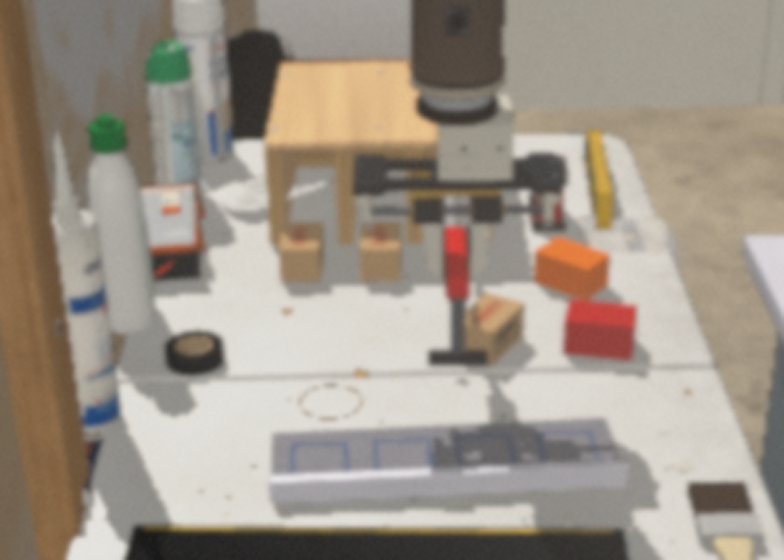

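Cartons 2 and 1 are out, at (300,250) and (380,250) in the crop, and carton3 sits at (495,325) under the picker. For bay 0 I'll insert level, tip the nose up to pass the carton and go deep, then level off behind it.

Emit:
move_arm(travel=[[-0.3,-0.01,0],[-0.6,-0.01,0],[-1,-0.01,0]], rot=[[0,0,0],[0,0,0],[0,0,0]])

```text
clock: 24.22
ee_pos: [0.5022, 0.0425, 0.1297]
eef_rot: [0.717, 0.697, 0.0, 0.0]
contact_force: [1.0, -0.3, -1.6]
finger_gap: 0.0216
finger_force: 45.0
```

Emit:
move_arm(travel=[[-0.3,0,0],[-0.6,0,0],[-0.9,0,0],[-1,0,0],[-1,0,0]], rot=[[0,0,0],[0,0,0],[0,0,0],[0,0,0],[0,0,0]])

```text
clock: 24.85
ee_pos: [0.4987, -0.0573, 0.1296]
eef_rot: [0.718, 0.696, 0.0, -0.0]
contact_force: [0.2, -0.1, -1.8]
finger_gap: 0.0216
finger_force: 45.0
```

```bash
python3 -c "
from h import *
bay(0,.225,.094)"
```

```text
pos [ 0.4987 -0.0573  0.1296] toolx yaw 88.22 tilt z [ 0.  0. -1.] move [-0.503 -0.003  0.356] t 24.85 F [ 0.2 -0.1 -1.8]
```

Emit:
move_arm(travel=[[0,0,0.12],[0,0,0.24],[0,0,0.36],[0,0,0.36],[-0.15,0,0.36],[-0.3,0,0.36],[-0.42,0,0.36],[-0.5,0,0.36],[-0.5,0,0.36],[-0.5,0,0.36]], rot=[[0,-0.011,0],[0,-0.022,0],[0,-0.033,0],[0,-0.033,0],[0,-0.033,0],[0,-0.033,0],[0,-0.033,0],[0,-0.033,0],[0,-0.033,0],[0,-0.033,0]])

```text
clock: 26.1
ee_pos: [0.4969, -0.1065, 0.0937]
eef_rot: [0.716, 0.696, -0.037, 0.036]
contact_force: [0.1, 0.5, -1.5]
finger_gap: 0.0219
finger_force: 45.0
```

Run:
```python
from h import *
bay(0,.225,.088)
s=snap('side')
z=s['pixels'][140:270,280:420]; cv2.imwrite('pics/in0.png',cv2.resize(z,None,fx=4.5,fy=4.5,interpolation=2))
```

```text
pos [ 0.4969 -0.1065  0.0937] toolx yaw 88.32 tilt z [-0.003 -0.103 -0.995] move [-0.004 -0.     0.058] t 26.1 F [ 0.1  0.5 -1.5]
```

View pics/in0.png

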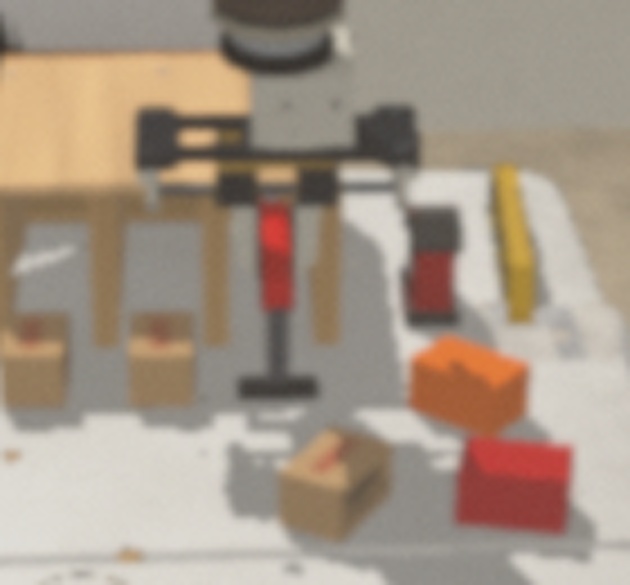

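The fingers are outside the mouth and the heel is clear of carton3. Now levelling off behind the carton.

Emit:
move_arm(travel=[[0,0,0],[0,0,0.02],[0,0,0.04],[0,0,0.06],[0,0,0.06]], rot=[[0,0.011,0],[0,0.022,0],[0,0.028,0],[0,0.033,0],[0,0.033,0]])

```text
clock: 26.78
ee_pos: [0.4969, -0.1076, 0.0877]
eef_rot: [0.718, 0.697, -0.0, 0.0]
contact_force: [0.1, -0.4, -1.6]
finger_gap: 0.022
finger_force: 45.0
```

```bash
python3 -c "
from h import *
bay(0,.18,.088)"
```

```text
pos [ 0.4969 -0.1076  0.0877] toolx yaw 88.3 tilt z [ 0. -0. -1.] move [ 0.451  0.    -0.003] t 26.775 F [ 0.1 -0.4 -1.6]
```

Emit:
move_arm(travel=[[0.06,0,0],[0.15,0,0],[0.25,0,0],[0.35,0,0],[0.45,0,0],[0.45,0,-0.09],[0.45,0,-0.18],[0.45,0,-0.26],[0.45,0,-0.26]], rot=[[0,0,0],[0,0,0],[0,0,0],[0,0,0],[0,0,0],[0,0.013,0],[0,0.026,0],[0,0.039,0],[0,0.039,0]])

```text
clock: 27.9
ee_pos: [0.4985, -0.0631, 0.114]
eef_rot: [0.717, 0.695, 0.044, -0.042]
contact_force: [-0.4, 0.4, -2.5]
finger_gap: 0.0215
finger_force: 45.0
```

```bash
python3 -c "
from h import *
bay(0,-.019,.114)"
```

```text
pos [ 0.4985 -0.0631  0.114 ] toolx yaw 88.2 tilt z [ 0.005  0.122 -0.993] move [ 1.981 -0.003  0.244] t 27.9 F [-0.4  0.4 -2.5]
```

Emit:
move_arm(travel=[[0.06,0,0.007],[0.15,0,0.018],[0.25,0,0.03],[0.35,0,0.043],[0.45,0,0.055],[0.55,0,0.067],[0.65,0,0.08],[0.75,0,0.092],[0.85,0,0.105],[0.95,0,0.117]], rot=[[0,0,0],[0,0,0],[0,0,0],[0,0,0],[0,0,0],[0,0,0],[0,0,0],[0,0,0],[0,0,0],[0,0,0]])

```text
clock: 29.15
ee_pos: [0.501, 0.0338, 0.1137]
eef_rot: [0.716, 0.695, 0.044, -0.043]
contact_force: [-0.2, -0.5, -1.3]
finger_gap: 0.0221
finger_force: 45.0
```

Emit:
move_arm(travel=[[0.1,0,0.012],[0.2,0,0.024],[0.3,0,0.036],[0.4,0,0.05],[0.5,0,0.061],[0.6,0,0.073],[0.7,0,0.086],[0.8,0,0.098],[0.9,0,0.111],[1,0,0.123]], rot=[[0,0,0],[0,0,0],[0,0,0],[0,0,0],[0,0,0],[0,0,0],[0,0,0],[0,0,0],[0,0,0],[0,0,0]])

```text
clock: 30.4
ee_pos: [0.504, 0.1345, 0.1137]
eef_rot: [0.716, 0.695, 0.044, -0.043]
contact_force: [-0.3, -0.7, -1.8]
finger_gap: 0.0218
finger_force: 45.0
```

Emit:
move_arm(travel=[[0.05,0,0.006],[0.05,0,0.006],[0,0,0.006],[-0.03,0,0],[-0.05,0,-0.3],[-0.05,0,-0.6],[-0.05,0,-0.6]], rot=[[0,0,0],[0,0,0],[0,0,0],[0,0,0],[0,-0.013,0],[0,-0.026,0],[0,-0.039,0]])

```text
clock: 31.28
ee_pos: [0.5048, 0.1209, 0.1747]
eef_rot: [0.718, 0.696, 0.001, 0.001]
contact_force: [-1.4, 0.9, -4.5]
finger_gap: 0.0218
finger_force: 45.0
```

Run:
```python
from h import *
bay(0,-.019,.15)
s=snap('top')
for c in cartons(s): print(c)
s=snap('side','out0.png')
z=s['pixels'][130:330,180:460]; cv2.imwrite('pics/out0c.png',cv2.resize(z,None,fx=2.8,fy=2.8,interpolation=2))
```

```text
pos [0.5048 0.1209 0.1747] toolx yaw 88.17 tilt z [ 0.003 -0.    -1.   ] move [ 0.155 -0.009  0.247] t 31.275 F [-1.4  0.9 -4.5]
([662.7, -100.7, 71.5, 45.3, 88.5], [404.0, 208.0], 17.0, 96.0, 0.042)
([574.7, -96.4, 71.8, 47.1, 88.4], [404.0, 239.0], 17.0, 98.0, 0.043)
([401.8, 562.2, 73.9, 48.4, 45.8], [162.0, 310.0], 1.0, 193.0, 0.043)
([349.8, 93.6, 62.9, 42.4, -1.8], [336.0, 327.0], 1.0, 172.0, 0.043)
```

View pics/out0c.png

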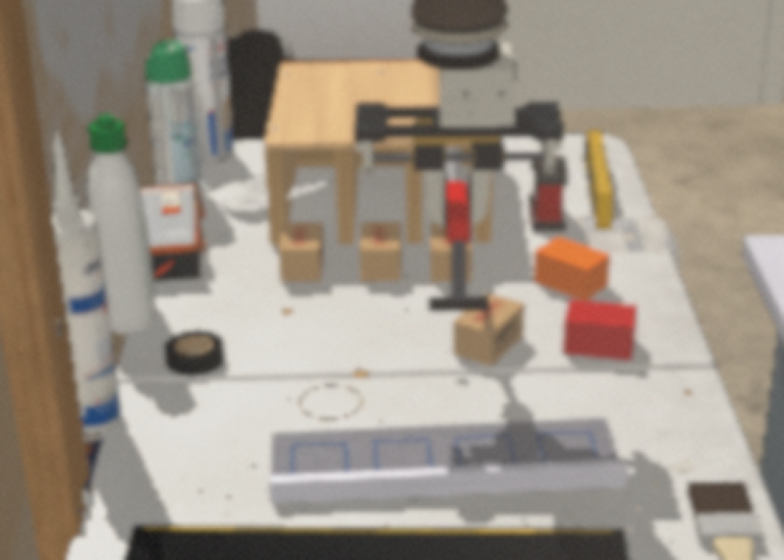

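All three raked cartons stand outside the rack, at (300,250), (380,250) and (450,255) in the crop. The mat is unobstructed now, so I'll measure its centre before returning the picker.

Run:
```python
from h import *
for k in range(2):
    s=snap('top'); hsv=cv2.cvtColor(s['pixels'],cv2.COLOR_BGR2HSV); H,S,V=[hsv[:,:,i].astype(int) for i in range(3)]
    m=((V<80)|((H>12)&(H<38)&(S>90)&(V<220))).astype(np.uint8)
    print(rect(s,m,.003,(185,160,245,325)))
ye=(H>12)&(H<38)&(S>90)
for b in((190,165,212,325),(222,165,245,325)): print(rect(s,ye,.003,b))
c=max(cv2.findContours(m[160:325,185:245],0,2)[0],key=cv2.contourArea)+[185,160]
q=cv2.approxPolyDP(c,8,True).reshape(-1,2); print(q.tolist(),(onplane(s,q,.003)[:,:2]*1000).round().tolist())
st=readout.state(); print(st['joints'].round(2))
```

```text
[587.9 431.2 418.7  99.9  -3.1]
[587.9 431.1 418.7  99.9  -3. ]
[591.4 476.  400.5   7.5  -3.2]
[586.2 387.4 399.4   7.4  -3. ]
[[203, 171], [192, 316], [227, 317], [236, 171]] [[797.0, 467.0], [383.0, 491.0], [379.0, 394.0], [794.0, 371.0]]
[-0.06  0.36 -0.36  1.89  0.16  0.92 -0.52]
```

Emit:
move_arm(travel=[[0.35,-0.03,0],[0.7,-0.06,0],[1,-0.1,0]], rot=[[0,0,0],[0,0,0],[0,0,0]])

```text
clock: 31.85
ee_pos: [0.4965, 0.2223, 0.1722]
eef_rot: [0.718, 0.696, -0.0, -0.001]
contact_force: [0.2, -0.3, -2.2]
finger_gap: 0.021
finger_force: 45.0
```

Emit:
move_arm(travel=[[0.35,-0.03,0],[0.7,-0.06,0],[1,-0.1,0]], rot=[[0,0,0],[0,0,0],[0,0,0]])

```text
clock: 32.22
ee_pos: [0.4895, 0.3225, 0.172]
eef_rot: [0.718, 0.696, -0.0, -0.0]
contact_force: [0.6, -0.3, -1.9]
finger_gap: 0.0215
finger_force: 45.0
```

Emit:
move_arm(travel=[[0.35,-0.03,0],[0.7,-0.06,0],[1,-0.1,0]], rot=[[0,0,0],[0,0,0],[0,0,0]])

```text
clock: 32.6
ee_pos: [0.4826, 0.4227, 0.1718]
eef_rot: [0.718, 0.696, -0.001, -0.0]
contact_force: [1.5, -0.3, -2.2]
finger_gap: 0.0214
finger_force: 45.0
```

Emit:
move_arm(travel=[[0.1,0,0],[0.15,0,0],[0.15,0,0],[0.15,0,0],[0.15,0,0],[0.15,0,0],[0.15,0,0],[0.15,0,0],[0.15,0,0],[0.15,0,0]], rot=[[0,0,-0.05],[0,0,-0.1],[0,0,-0.15],[0,0,-0.2],[0,0,-0.25],[0,0,-0.3],[0,0,-0.35],[0,0,-0.4],[0,0,-0.45],[0,0,-0.492]])

```text
clock: 33.85
ee_pos: [0.4834, 0.4361, 0.1718]
eef_rot: [0.025, 1.0, -0.0, -0.001]
contact_force: [-0.4, -0.6, -2.5]
finger_gap: 0.0216
finger_force: 45.0
```

Run:
```python
from h import *
st=readout.state(); p=st['ee_pos']; M=R.from_quat(st['eef_rot']).as_matrix()
print(p,np.degrees(np.arctan2(M[1,0],M[0,0])),M[:,2].round(3),tomove(np.array([.4861,.4367,.0765])-p))
s=snap('top'); P=cloud(s); 
a=np.radians(-3.1); d=np.array([np.cos(a),np.sin(a)]); n=np.array([-d[1],d[0]])
rel=P[:,:,:2]-p[:2]; u=rel@d; v=rel@n
m=(abs(u-.27)<.05)&(abs(v)<.04)&(P[:,:,2]>.09)
print(m.sum(), 'blade u max',np.percentile(u[m],[50,95,100]),'v',np.median(v[m]), np.percentile(v[m&(u>.265)],[0,50,100]),'z',P[m][:,2].max())
m=(abs(u)<.08)&(abs(v)<.03)
hsv=cv2.cvtColor(s['pixels'],cv2.COLOR_BGR2HSV); H=hsv[:,:,0]; k=m&(((H<8)|(H>172))&(hsv[:,:,1]>120))
print(k.sum(), u[k].min() if k.any() else 0,u[k].max() if k.any() else 0)
```

```text
[0.48338041 0.43609295 0.17178314] 177.08166787005584 [-0.002 -0.001 -1.   ] [-0.028  0.008  0.953]
126 blade u max [0.26444583 0.27990992 0.28361034] v -0.0015318164275949318 [-0.01303631 -0.00242247  0.01299887] z 0.1302667982123067
0 0 0
```

Run:
```python
from h import *
st=readout.state(); p=st['ee_pos']
s=snap('top'); P=cloud(s)
a=np.radians(-3.1); d=np.array([np.cos(a),np.sin(a)]); n=np.array([-d[1],d[0]])
u=(P[:,:,:2]-p[:2])@d; v=(P[:,:,:2]-p[:2])@n
for lo in np.arange(.08,.29,.02):
    m=(u>lo)&(u<lo+.02)&(abs(v)<.02)&(P[:,:,2]>.06); print(lo.round(2),m.sum(),np.median(P[m][:,2]).round(3) if m.any() else '')
t=snap('side'); z=t['pixels'][170:420,160:460]; cv2.imwrite('pics/ret.png',cv2.resize(z,None,fx=2.4,fy=2.4,interpolation=2))
```

```text
0.08 29 0.14
0.1 31 0.137
0.12 30 0.135
0.14 30 0.134
0.16 29 0.131
0.18 32 0.129
0.2 25 0.128
0.22 28 0.125
0.24 29 0.122
0.26 79 0.114
0.28 9 0.119
```

View pics/ret.png

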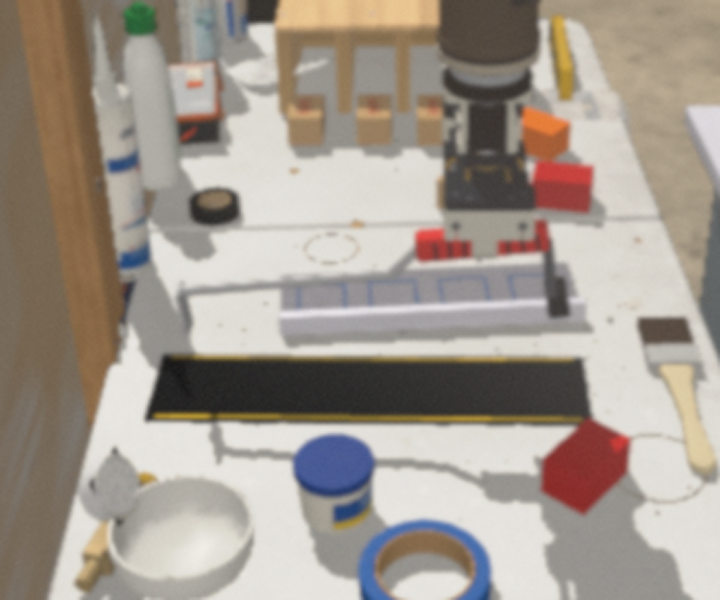

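The shaft slopes about 6° nose-down, so the picker pitched in the grip when it slackened. I'll tip the tool nose-up to level it before setting it down.

Emit:
move_arm(travel=[[-0.028,0.008,0.1],[-0.028,0.008,0.3],[-0.028,0.008,0.5],[-0.028,0.008,0.65],[-0.028,0.008,0.65],[-0.028,0.008,0.65]], rot=[[0,-0.012,0],[0,-0.024,0],[0,-0.035,0],[0,-0.035,0],[0,-0.035,0],[0,-0.035,0]], grip_force=55)

```text
clock: 34.75
ee_pos: [0.4864, 0.4381, 0.1082]
eef_rot: [0.028, 0.998, -0.001, 0.055]
contact_force: [0.1, -0.2, -2.4]
finger_gap: 0.0217
finger_force: 55.0
```

Run:
```python
from h import *
st=readout.state(); p=st['ee_pos']
s=snap('top'); P=cloud(s)
a=np.radians(-3.1); d=np.array([np.cos(a),np.sin(a)]); n=np.array([-d[1],d[0]])
u=(P[:,:,:2]-p[:2])@d; v=(P[:,:,:2]-p[:2])@n
for lo in np.arange(.1,.29,.02):
    m=(u>lo)&(u<lo+.02)&(abs(v)<.025)&(P[:,:,2]>.03); print(lo.round(2),m.sum(),np.median(P[m][:,2]).round(3) if m.any() else '',np.median(v[m]).round(4))
m=(u>.25)&(abs(v)<.03)&(P[:,:,2]>.05)&(u<.3); print(u[m].max(),v[m].min(),v[m].max())
print(p,st['eef_rot'],tomove(np.array([.4861,.4367,.0765])-p))
```

```text
0.1 28 0.086 -0.003
0.12 29 0.087 -0.0019
0.14 30 0.087 -0.0027
0.16 26 0.086 -0.0012
0.18 31 0.087 -0.0018
0.2 26 0.087 -0.0023
0.22 29 0.087 -0.0028
0.24 26 0.087 -0.0022
0.26 31 0.088 -0.0036
0.28 45 0.076 -0.0061
0.2863566089884795 -0.01513056039058869 0.011393767911240001
[0.48644076 0.43813704 0.10822702] [ 0.02803351  0.99809596 -0.00116647  0.05492927] [ 0.037 -0.015  0.315]
```

Emit:
move_arm(travel=[[0.015,0,0.12],[0.03,-0.01,0.22],[0.037,-0.01,0.29],[0.04,-0.01,0.32],[0.04,-0.01,0.33],[0.04,-0.01,0.33]], rot=[[0,0,0],[0,0,0],[0,0,0],[0,0,0],[0,0,0],[0,0,0]])

```text
clock: 35.55
ee_pos: [0.4851, 0.4366, 0.0762]
eef_rot: [0.027, 0.998, -0.002, 0.055]
contact_force: [-6.2, -7.4, 18.0]
finger_gap: 0.0217
finger_force: 55.0
```

Emit:
move_arm(travel=[[0,0,0],[0,0,0],[0,0,0],[0,0,0]], rot=[[0,0,0],[0,0,0],[0,0,0],[0,0,0]], claw=0.5)

```text
clock: 36.05
ee_pos: [0.4854, 0.437, 0.0743]
eef_rot: [0.027, 0.998, -0.002, 0.055]
contact_force: [0.4, -0.5, 0.6]
finger_gap: 0.0459
finger_force: 0.0
```

Emit:
move_arm(travel=[[0,0,-0.2],[0,0,-0.5],[0,0,-0.9],[0,0,-0.9]], rot=[[0,0,0],[0,0,0],[0,0,0],[0,0.035,0]])

```text
clock: 36.55
ee_pos: [0.4732, 0.4413, 0.17]
eef_rot: [0.024, 1.0, 0.003, 0.001]
contact_force: [0.5, -0.4, -0.8]
finger_gap: 0.0456
finger_force: 0.0
```

Run:
```python
from h import *
st=readout.state(); print(st['ee_pos'],st['eef_rot'].round(3),st['joints'].round(2),st['clock'])
```

```text
[0.473229   0.441282   0.17001807] [0.024 1.    0.003 0.001] [-0.36  0.64 -0.75  1.56  0.47  1.12  0.3 ] 36.55
```

Emit:
move_arm(travel=[[0,0,0],[0,-0.1,0],[-0.1,-0.3,0],[-0.3,-0.5,0],[-0.4,-0.7,0],[-0.5,-0.9,0],[-0.6,-1,0],[-0.8,-1,0],[-0.9,-1,0],[-1,-1,0]], rot=[[0,0,0.05],[0,0,0.1],[0,0,0.15],[0,0,0.2],[0,0,0.25],[0,0,0.3],[0,0,0.35],[0,0,0.4],[0,0,0.45],[0,0,0.493]])

```text
clock: 37.8
ee_pos: [0.5701, 0.3328, 0.1655]
eef_rot: [0.72, 0.694, 0.001, -0.0]
contact_force: [-0.6, 0.2, -0.2]
finger_gap: 0.0459
finger_force: 0.0
```

Emit:
move_arm(travel=[[-0.35,0.07,0],[-0.7,0.15,0],[-1,0.2,0]], rot=[[0,0,0],[0,0,0],[0,0,0]], claw=0.65)

```text
clock: 38.17
ee_pos: [0.587, 0.2308, 0.1654]
eef_rot: [0.719, 0.696, 0.001, 0.0]
contact_force: [-0.3, -0.2, 0.1]
finger_gap: 0.0594
finger_force: 0.0
```

Emit:
move_arm(travel=[[-0.35,0.07,0],[-0.7,0.15,0],[-1,0.2,0]], rot=[[0,0,0],[0,0,0],[0,0,0]])

```text
clock: 38.55
ee_pos: [0.6038, 0.1301, 0.1655]
eef_rot: [0.719, 0.695, 0.001, 0.0]
contact_force: [0.7, 0.5, -0.4]
finger_gap: 0.0598
finger_force: 0.0
```

Emit:
move_arm(travel=[[-0.35,0.07,0],[-0.7,0.15,0],[-1,0.2,0]], rot=[[0,0,0],[0,0,0],[0,0,0]])

```text
clock: 38.92
ee_pos: [0.6205, 0.0295, 0.1654]
eef_rot: [0.719, 0.695, 0.001, 0.0]
contact_force: [-0.3, 0.9, 0.1]
finger_gap: 0.0598
finger_force: 0.0
```

```bash
cat >> h.py <<'E'
PL=np.array([[.4088,.2862],[.4847,.2887],[.5607,.2911],[.6366,.2936]])
def go(x,y,z,yaw=None):
    st=readout.state(); p=st['ee_pos']; M=R.from_quat(st['eef_rot']).as_matrix(); yw=np.degrees(np.arctan2(M[1,0],M[0,0]))
    print('pos',p.round(4),'yaw',yw.round(2),'z',M[:,2].round(3),'move',tomove(np.array([x,y,z])-p),'rotz',None if yaw is None else round(-(((yaw-yw+90)%180)-90)/180,4),'t',st['clock'],'gap',st['finger_gap'].round(4))
E
python3 - <<'E'
from h import *
s=snap('top')
for c in cartons(s): print(c)
go(.6627,-.1006,.03,88.4)
hsv=cv2.cvtColor(s['pixels'],cv2.COLOR_BGR2HSV); H,S,V=[hsv[:,:,i].astype(int) for i in range(3)]
print('handle',rect(s,((H<8)|(H>172))&(S>120)&(V>60),.088,(190,230,230,320)))
m=((V<80)|((H>12)&(H<38)&(S>90)&(V<220))).astype(np.uint8); print('mat',rect(s,m,.003,(185,160,245,325)))
cv2.imwrite('pics/parked.png',cv2.resize(s['pixels'][150:340,110:360],None,fx=3,fy=3,interpolation=2))
E
```

```text
([466.9, 82.6, 69.6, 46.1, 57.1], [340.0, 281.0], 17.0, 93.0, 0.042)
([401.7, 562.1, 73.9, 48.4, 45.8], [161.0, 309.0], 1.0, 193.0, 0.042)
([365.6, -45.0, 70.9, 46.5, -40.6], [389.0, 318.0], 12.0, 171.0, 0.043)
([353.6, 89.5, 70.1, 44.7, -13.3], [339.0, 324.0], 2.0, 158.0, 0.042)
([27.7, 72.0, 91.5, 25.4, -40.7], [348.0, 450.0], 14.0, 59.0, 0.042)Traceback (most recent call last):
  File "<stdin>", line 4, in <module>
  File "h.py", line 63, in go
    print('pos',p.round(4),'yaw',yw.round(2),'z',M[:,2].round(3),'move',tomove(np.array([x,y,z])-p),'rotz',None if yaw is None else round(-(((yaw-yw+90)%180)-90)/180,4),'t',st['clock'],'gap',st['finger_gap'].round(4))
                                                                                                                                                                                               ^^^^^^^^^^^^^^^^^^^^^^
AttributeError: 'float' object has no attribute 'round'
```

```bash
sed -i "s/st\['finger_gap'\].round(4)/round(float(st['finger_gap']),4)/" h.py
python3 - <<'E'
from h import *
s=snap('top')
go(.6627,-.1006,.03,88.4)
hsv=cv2.cvtColor(s['pixels'],cv2.COLOR_BGR2HSV); H,S,V=[hsv[:,:,i].astype(int) for i in range(3)]
print('handle',rect(s,((H<8)|(H>172))&(S>120)&(V>60),.088,(190,230,230,320)))
m=((V<80)|((H>12)&(H<38)&(S>90)&(V<220))).astype(np.uint8); print('mat',rect(s,m,.003,(185,160,245,325)))
P=cloud(s); k=(P[:,:,2]>.03)&(P[:,:,2]<.1)&(P[:,:,0]>.7)&(P[:,:,0]<.8)&(abs(P[:,:,1]-.425)<.04); print('blade',P[k].min(0),P[k].max(0),k.sum())
E
```

```text
pos [0.6208 0.0259 0.1651] yaw 87.84 z [ 0.001 -0.002 -1.   ] move [-1.246  0.465  1.354] rotz -0.0031 t 39.025 gap 0.06
handle [484.9 433.2 120.4  27.2  -3.4]
mat [587.9 431.4 418.5  99.9  -3.1]
blade [0.70101831 0.40638424 0.03075856] [0.76895542 0.4309095  0.05963437] 113
```

The picker stands on its mat (handle 485,433, yaw -3.4°, mat centre 588,431). Next, carton 2.

Emit:
move_arm(travel=[[-0.35,0.15,0],[-0.7,0.3,0],[-0.9,0.465,0],[-0.9,0.465,0]], rot=[[0,0,0],[0,0,-0.003],[0,0,-0.003],[0,0,-0.003]])

```text
clock: 39.52
ee_pos: [0.6646, -0.0622, 0.1647]
eef_rot: [0.716, 0.698, 0.001, 0.0]
contact_force: [-1.0, 0.2, -0.3]
finger_gap: 0.0599
finger_force: 0.0
```

Emit:
move_arm(travel=[[-0.15,0,0],[-0.34,0,0],[-0.34,0,0.3],[-0.34,0,0.6],[-0.34,0,0.6],[-0.34,0,0.6]], rot=[[0,0,0],[0,0,0],[0,0,0],[0,0,0],[0,0,0],[0,0,0]])

```text
clock: 40.28
ee_pos: [0.6633, -0.0954, 0.1051]
eef_rot: [0.715, 0.699, 0.0, 0.0]
contact_force: [1.0, -0.3, 0.7]
finger_gap: 0.0599
finger_force: 0.0
```

Run:
```python
from h import *
go(.6627,-.1006,.022,88.4)
s=snap('side'); P=cloud(s); 
hsv=cv2.cvtColor(s['pixels'],cv2.COLOR_BGR2HSV)
# carton tops/fronts as seen from the side camera
k=(P[:,:,2]>.008)&(P[:,:,2]<.045)&(P[:,:,1]<-.04)&(P[:,:,1]>-.15)&(P[:,:,0]>.45)&(P[:,:,0]<.72)
n,l,st,c=cv2.connectedComponentsWithStats(k.astype(np.uint8))
for i in range(1,n):
    if st[i,4]>60: q=P[l==i]; print(st[i,4],np.percentile(q,2,axis=0).round(4),np.percentile(q,98,axis=0).round(4))
```

```text
pos [ 0.6633 -0.0954  0.1051] yaw 88.66 z [ 0.001 -0.    -1.   ] move [-0.052 -0.006  0.831] rotz 0.0014 t 40.275 gap 0.0599
298 [ 0.6419 -0.1332  0.0108] [ 0.6874 -0.0625  0.0442]
276 [ 0.5535 -0.1308  0.0092] [ 0.5974 -0.0569  0.0447]
292 [ 0.4765 -0.1281  0.0101] [ 0.5202 -0.0527  0.0443]
```

Emit:
move_arm(travel=[[-0.03,0,0.25],[-0.03,0,0.5],[-0.03,0,0.75],[-0.03,0,0.83],[-0.03,0,0.83]], rot=[[0,0,0],[0,0,0],[0,0,0],[0,0,0],[0,0,0]])

```text
clock: 40.95
ee_pos: [0.6632, -0.0981, 0.0217]
eef_rot: [0.715, 0.699, 0.0, 0.0]
contact_force: [-0.7, 0.2, 0.1]
finger_gap: 0.0592
finger_force: 0.0
```

Emit:
move_arm(travel=[[-0.03,0,0],[0,0,0],[0,0,0],[0,0,0]], rot=[[0,0,0],[0,0,0],[0,0,0],[0,0,0]], claw=0, grip_force=25)

```text
clock: 41.45
ee_pos: [0.6638, -0.0985, 0.0222]
eef_rot: [0.715, 0.699, 0.001, 0.001]
contact_force: [-0.3, -2.5, 6.2]
finger_gap: 0.0449
finger_force: 24.9
```

Emit:
move_arm(travel=[[0,0,-0.25],[0,0,-0.5],[0,0,-0.75],[0,0,-0.75]], rot=[[0,0,0],[0,0,0],[0,0,0],[0,0,0]])

```text
clock: 41.95
ee_pos: [0.664, -0.0977, 0.0979]
eef_rot: [0.715, 0.699, 0.001, 0.001]
contact_force: [-1.1, 0.2, -2.3]
finger_gap: 0.0452
finger_force: 24.9
```

Run:
```python
from h import *
go(PL[3][0],PL[3][1]-.003,.0265,91.87)
s=snap('side'); P=cloud(s); p=readout.state()['ee_pos']
k=(abs(P[:,:,0]-p[0])<.02)&(abs(P[:,:,1]-p[1])<.06)&(P[:,:,2]<p[2]+.01)&(P[:,:,2]>.03); q=P[k]; print(k.sum(),q[:,1].max()-p[1],q[:,2].min())
```

```text
pos [ 0.664  -0.0977  0.0979] yaw 88.68 z [ 0.003  0.    -1.   ] move [ 3.875 -0.366  0.713] rotz -0.0177 t 41.95 gap 0.0452
110 0.04223052631530376 0.07724041643225266
```

Emit:
move_arm(travel=[[0.3,0,0],[0.65,0,0],[0.97,0,0]], rot=[[0,0,-0.006],[0,0,-0.012],[0,0,-0.0177]])

```text
clock: 42.38
ee_pos: [0.6639, 0.0002, 0.0942]
eef_rot: [0.695, 0.719, -0.001, -0.001]
contact_force: [0.6, 0.3, -1.5]
finger_gap: 0.0448
finger_force: 24.9
```

Emit:
move_arm(travel=[[0.32,-0.02,0],[0.65,-0.04,0],[0.97,-0.067,0]], rot=[[0,0,0],[0,0,0],[0,0,0]])

```text
clock: 42.75
ee_pos: [0.654, 0.0967, 0.0942]
eef_rot: [0.695, 0.719, -0.001, -0.001]
contact_force: [0.1, 0.2, -1.1]
finger_gap: 0.0451
finger_force: 24.9
```

Emit:
move_arm(travel=[[0.32,-0.02,0],[0.65,-0.04,0],[0.97,-0.067,0]], rot=[[0,0,0],[0,0,0],[0,0,0]])

```text
clock: 43.12
ee_pos: [0.6442, 0.1932, 0.0942]
eef_rot: [0.695, 0.719, -0.001, -0.001]
contact_force: [-0.0, -0.3, -1.2]
finger_gap: 0.0452
finger_force: 24.9
```

Emit:
move_arm(travel=[[0.32,-0.02,0],[0.6,-0.04,0],[0.85,-0.067,0],[0.9,-0.067,0.2],[0.9,-0.067,0.4],[0.9,-0.067,0.4]], rot=[[0,0,0],[0,0,0],[0,0,0],[0,0,0],[0,0,0],[0,0,0]])

```text
clock: 43.88
ee_pos: [0.6345, 0.279, 0.0525]
eef_rot: [0.696, 0.718, -0.003, -0.0]
contact_force: [-0.9, -0.4, -1.6]
finger_gap: 0.0447
finger_force: 24.9
```

Run:
```python
from h import *
go(PL[3][0],PL[3][1]-.004,.0265,91.87)
s=snap('side'); P=cloud(s); p=readout.state()['ee_pos']
for nm,k in (('carton front',(abs(P[:,:,0]-p[0])<.018)&(P[:,:,2]<p[2]-.005)&(P[:,:,2]>.037)&(abs(P[:,:,1]-p[1]-.04)<.03)),('fence',(abs(P[:,:,0]-.5)<.1)&(P[:,:,2]>.005)&(P[:,:,2]<.03)&(P[:,:,1]>.31)&(P[:,:,1]<.34)),('fence near',(abs(P[:,:,0]-p[0])<.02)&(P[:,:,2]>.005)&(P[:,:,2]<.03)&(P[:,:,1]>.31)&(P[:,:,1]<.35))):
    q=P[k]; print(nm,k.sum(),np.percentile(q,[5,50,95],axis=0).round(4).tolist())
```

```text
pos [0.6345 0.279  0.0525] yaw 91.75 z [-0.004 -0.004 -1.   ] move [0.106 0.025 0.259] rotz -0.0006 t 43.875 gap 0.0447
carton front 60 [[0.6181, 0.309, 0.0376], [0.6352, 0.3124, 0.0425], [0.6502, 0.3162, 0.0485]]
fence 408 [[0.4065, 0.3257, 0.0083], [0.5041, 0.334, 0.0233], [0.5916, 0.3393, 0.0272]]
fence near 154 [[0.6165, 0.332, 0.0061], [0.6356, 0.3403, 0.0189], [0.6531, 0.3444, 0.0262]]
```

Emit:
move_arm(travel=[[0.06,0.02,0.12],[0.06,0.025,0.22],[0.06,0.025,0.257],[0.06,0.025,0.257]], rot=[[0,0,0],[0,0,0],[0,0,0],[0,0,0]])

```text
clock: 44.42
ee_pos: [0.6379, 0.288, 0.0298]
eef_rot: [0.696, 0.718, -0.0, -0.0]
contact_force: [0.5, -0.0, -1.3]
finger_gap: 0.0447
finger_force: 24.9
```

Emit:
move_arm(travel=[[0,0,0],[0.03,0,0],[0.06,0,0],[0.09,0,0],[0.11,0,0],[0.12,0,0],[0.12,0,0]], rot=[[0,0,0],[0,0,0],[0,0,0],[0,0,0],[0,0,0],[0,0,0],[0,0,0]], grip_force=12)

```text
clock: 45.3
ee_pos: [0.6376, 0.2961, 0.03]
eef_rot: [0.696, 0.718, -0.003, 0.001]
contact_force: [-3.3, -10.2, 3.8]
finger_gap: 0.0449
finger_force: 12.0
```

Run:
```python
from h import *
go(PL[3][0],PL[3][1],.0265,91.87); print(readout.state()['contact_force'])
s=snap('side'); P=cloud(s); p=readout.state()['ee_pos']
k=(abs(P[:,:,0]-p[0])<.018)&(P[:,:,2]<.044)&(P[:,:,2]>.03)&(abs(P[:,:,1]-p[1]-.04)<.03)
q=P[k]; print(k.sum(),np.percentile(q,[5,50,95],axis=0).round(4).tolist())
```

```text
pos [0.6376 0.2961 0.03  ] yaw 91.74 z [-0.002 -0.006 -1.   ] move [-0.024 -0.011  0.035] rotz -0.0007 t 45.3 gap 0.0449
[ -3.30545054 -10.24587405   3.83204359]
71 [[0.6217, 0.3256, 0.0306], [0.6379, 0.3289, 0.0372], [0.6544, 0.3328, 0.0432]]
```

Emit:
move_arm(travel=[[-0.02,-0.01,0.02],[-0.02,-0.01,0.04],[-0.02,-0.01,0.04]], rot=[[0,0,0],[0,0,0],[0,0,0]])

```text
clock: 45.72
ee_pos: [0.6374, 0.296, 0.0262]
eef_rot: [0.696, 0.718, -0.001, 0.001]
contact_force: [0.8, -6.4, 1.1]
finger_gap: 0.0448
finger_force: 12.0
```

Emit:
move_arm(travel=[[0,0,0],[0,0,0],[0,0,0],[0,0,-0.2],[0,0,-0.5],[0,0,-0.8],[0,0,-0.8]], rot=[[0,0,0],[0,0,0],[0,0,0],[0,0,0],[0,0,0],[0,0,0],[0,0,0]], claw=0.65)

```text
clock: 46.6
ee_pos: [0.6386, 0.2996, 0.1108]
eef_rot: [0.696, 0.718, 0.003, 0.001]
contact_force: [-0.1, 0.6, -0.6]
finger_gap: 0.0599
finger_force: 0.0
```

Run:
```python
from h import *
go(.5752,-.0950,.105,88.45)
```

```text
pos [0.6386 0.2996 0.1108] yaw 91.85 z [ 0.006  0.003 -1.   ] move [-3.923 -0.761  0.041] rotz 0.0189 t 46.6 gap 0.0599
```

Emit:
move_arm(travel=[[-0.3,-0.06,0],[-0.65,-0.12,0],[-0.97,-0.19,0]], rot=[[0,0,0.006],[0,0,0.012],[0,0,0.0189]])

```text
clock: 46.98
ee_pos: [0.6206, 0.1993, 0.1064]
eef_rot: [0.717, 0.697, -0.0, 0.0]
contact_force: [-0.9, -0.3, 0.7]
finger_gap: 0.0599
finger_force: 0.0
```

Emit:
move_arm(travel=[[-0.33,-0.04,0],[-0.66,-0.08,0],[-0.99,-0.13,0]], rot=[[0,0,0],[0,0,0],[0,0,0]])

```text
clock: 47.35
ee_pos: [0.6049, 0.1009, 0.1065]
eef_rot: [0.717, 0.697, -0.0, 0.0]
contact_force: [-0.1, -0.8, -0.2]
finger_gap: 0.0595
finger_force: 0.0
```

Emit:
move_arm(travel=[[-0.33,-0.04,0],[-0.66,-0.08,0],[-0.99,-0.13,0]], rot=[[0,0,0],[0,0,0],[0,0,0]])

```text
clock: 47.72
ee_pos: [0.5892, 0.0023, 0.1065]
eef_rot: [0.717, 0.698, 0.0, 0.0]
contact_force: [0.6, -0.2, 0.7]
finger_gap: 0.0599
finger_force: 0.0
```

Emit:
move_arm(travel=[[-0.33,-0.04,0],[-0.66,-0.08,0],[-0.9,-0.13,0],[-0.97,-0.13,0],[-0.97,-0.13,0]], rot=[[0,0,0],[0,0,0],[0,0,0],[0,0,0],[0,0,0]])

```text
clock: 48.35
ee_pos: [0.5741, -0.0929, 0.1064]
eef_rot: [0.717, 0.697, 0.0, -0.0]
contact_force: [0.1, -0.2, 0.2]
finger_gap: 0.0599
finger_force: 0.0
```

```bash
cat >> h.py <<'E'
def side_cartons():
    s=snap('side'); P=cloud(s)
    k=(P[:,:,2]>.008)&(P[:,:,2]<.045)&(P[:,:,1]<.15)&(P[:,:,1]>-.15)&(P[:,:,0]>.4)&(P[:,:,0]<.72)
    n,l,st,c=cv2.connectedComponentsWithStats(k.astype(np.uint8))
    for i in range(1,n):
        if st[i,4]>60: q=P[l==i]; print('side',st[i,4],np.percentile(q,2,axis=0).round(4),np.percentile(q,98,axis=0).round(4))
E
python3 - <<'E'
from h import *
go(.5752,-.0950,.022,88.45)
side_cartons()
for c in cartons(snap('top')): print(c)
E
```

```text
pos [ 0.5741 -0.0929  0.1064] yaw 88.44 z [ 0.  0. -1.] move [-0.021  0.011  0.844] rotz -0.0001 t 48.35 gap 0.0599
side 276 [ 0.5535 -0.13    0.0096] [ 0.5974 -0.057   0.0444]
side 284 [ 0.4764 -0.1246  0.0102] [ 0.52   -0.0513  0.0443]
side 448 [0.4331 0.0513 0.0086] [0.5041 0.1223 0.0443]
([752.4, 687.4, 106.1, 49.7, -23.7], [120.0, 183.0], 20.0, 27.0, 0.043)
([633.9, 291.9, 70.1, 48.3, -88.2], [261.0, 221.0], 17.0, 96.0, 0.046)
([496.7, -91.8, 70.8, 43.4, 88.4], [402.0, 271.0], 17.0, 95.0, 0.043)
([466.8, 82.6, 69.6, 46.2, 57.3], [340.0, 281.0], 16.0, 89.0, 0.042)
([402.1, 561.8, 73.2, 49.1, 47.9], [162.0, 310.0], 1.0, 192.0, 0.042)
([365.8, -44.8, 71.0, 46.8, -40.8], [389.0, 318.0], 12.0, 169.0, 0.043)
([353.6, 89.5, 70.1, 44.7, -13.3], [339.0, 324.0], 2.0, 161.0, 0.043)
([76.1, -9.1, 94.0, 25.9, -82.6], [380.0, 430.0], 14.0, 60.0, 0.042)
```

Emit:
move_arm(travel=[[-0.015,0.01,0.25],[-0.015,0.01,0.5],[-0.015,0.01,0.75],[-0.015,0.01,0.84],[-0.015,0.01,0.84]], rot=[[0,0,0],[0,0,0],[0,0,0],[0,0,0],[0,0,0]])

```text
clock: 49.08
ee_pos: [0.5749, -0.0939, 0.0221]
eef_rot: [0.716, 0.698, -0.0, -0.0]
contact_force: [-0.3, 0.2, -0.2]
finger_gap: 0.0596
finger_force: 0.0
```

Emit:
move_arm(travel=[[0,0,0],[0,0,0],[0,0,0],[0,0,0]], rot=[[0,0,0],[0,0,0],[0,0,0],[0,0,0]], claw=0, grip_force=25)

```text
clock: 49.58
ee_pos: [0.5758, -0.0948, 0.0232]
eef_rot: [0.717, 0.697, 0.001, 0.001]
contact_force: [0.5, 0.4, 5.7]
finger_gap: 0.0445
finger_force: 25.0
```

Emit:
move_arm(travel=[[0,0,-0.25],[0,0,-0.5],[0,0,-0.75],[0,0,-0.75]], rot=[[0,0,0],[0,0,0],[0,0,0],[0,0,0]])

```text
clock: 50.08
ee_pos: [0.5759, -0.095, 0.0988]
eef_rot: [0.717, 0.697, 0.001, 0.001]
contact_force: [0.0, 0.1, -1.7]
finger_gap: 0.0446
finger_force: 25.0
```

Run:
```python
from h import *
go(PL[2][0]+.0005,PL[2][1]-.008,.0525,91.87)
```

```text
pos [ 0.5759 -0.095   0.0988] yaw 88.43 z [ 0.003 -0.    -1.   ] move [ 3.775 -0.252  0.461] rotz -0.0191 t 50.075 gap 0.0446
```

Emit:
move_arm(travel=[[0.3,0,0],[0.65,0,0],[0.945,0,0]], rot=[[0,0,-0.006],[0,0,-0.012],[0,0,-0.019]])

```text
clock: 50.45
ee_pos: [0.5765, 0.0008, 0.0958]
eef_rot: [0.695, 0.719, -0.001, -0.001]
contact_force: [0.4, -0.4, -2.7]
finger_gap: 0.0446
finger_force: 25.0
```

Emit:
move_arm(travel=[[0.32,0,0],[0.64,-0.02,0],[0.945,-0.027,0]], rot=[[0,0,0],[0,0,0],[0,0,0]])

```text
clock: 50.82
ee_pos: [0.5706, 0.0948, 0.0958]
eef_rot: [0.695, 0.719, -0.001, -0.001]
contact_force: [-0.3, -0.1, -2.2]
finger_gap: 0.0447
finger_force: 25.0
```

Emit:
move_arm(travel=[[0.32,0,0],[0.64,-0.02,0],[0.945,-0.027,0]], rot=[[0,0,0],[0,0,0],[0,0,0]])

```text
clock: 51.2
ee_pos: [0.5648, 0.1891, 0.0957]
eef_rot: [0.695, 0.719, -0.001, -0.0]
contact_force: [-0.1, -1.0, -1.3]
finger_gap: 0.0449
finger_force: 25.0
```

Emit:
move_arm(travel=[[0.32,0,0],[0.64,-0.02,0],[0.85,-0.027,0],[0.9,-0.027,0.2],[0.9,-0.027,0.44],[0.9,-0.027,0.44]], rot=[[0,0,0],[0,0,0],[0,0,0],[0,0,0],[0,0,0],[0,0,0]])

```text
clock: 51.95
ee_pos: [0.5588, 0.2753, 0.0499]
eef_rot: [0.696, 0.718, -0.003, -0.0]
contact_force: [-0.0, -1.2, -1.6]
finger_gap: 0.0447
finger_force: 25.0
```

Run:
```python
from h import *
go(PL[2][0]+.0005,PL[2][1]-.006,.0268,91.87)
```

```text
pos [0.5588 0.2753 0.0499] yaw 91.79 z [-0.005 -0.004 -1.   ] move [0.098 0.028 0.231] rotz -0.0004 t 51.95 gap 0.0447
```

Emit:
move_arm(travel=[[0.07,0.02,0.12],[0.07,0.025,0.2],[0.07,0.025,0.25],[0.07,0.025,0.25]], rot=[[0,0,0],[0,0,0],[0,0,0],[0,0,0]])

```text
clock: 52.45
ee_pos: [0.5625, 0.2852, 0.028]
eef_rot: [0.696, 0.719, -0.0, 0.0]
contact_force: [0.5, 0.3, -2.3]
finger_gap: 0.0451
finger_force: 25.0
```

Emit:
move_arm(travel=[[0,0,0],[0.03,0,0],[0.06,0,0],[0.09,0,0],[0.11,0,0],[0.12,0,0],[0.12,0,0]], rot=[[0,0,0],[0,0,0],[0,0,0],[0,0,0],[0,0,0],[0,0,0],[0,0,0]], grip_force=12)

```text
clock: 53.32
ee_pos: [0.5622, 0.2952, 0.028]
eef_rot: [0.696, 0.718, -0.001, 0.001]
contact_force: [-1.2, -4.8, 1.6]
finger_gap: 0.0448
finger_force: 12.0
```

Run:
```python
from h import *
go(PL[2][0]+.0005,PL[2][1],.0265,91.87)
```

```text
pos [0.5622 0.2952 0.028 ] yaw 91.81 z [-0.001 -0.003 -1.   ] move [-0.041 -0.011  0.015] rotz -0.0003 t 53.325 gap 0.0448
```

Contact with the fence is firm, so I'll seat it, release and fetch carton 0 from (498,-91).

Emit:
move_arm(travel=[[0.01,-0.01,0.02],[0.01,-0.01,0.03],[0,-0.01,0.03]], rot=[[0,0,0],[0,0,0],[0,0,0]])

```text
clock: 53.7
ee_pos: [0.5621, 0.2961, 0.0264]
eef_rot: [0.696, 0.718, 0.0, 0.001]
contact_force: [-1.0, -4.3, 8.9]
finger_gap: 0.0451
finger_force: 12.0
```

Emit:
move_arm(travel=[[0,0,0],[0,0,0],[0,0,0],[0,0,-0.2],[0,0,-0.5],[0,0,-0.8],[0,0,-0.8]], rot=[[0,0,0],[0,0,0],[0,0,0],[0,0,0],[0,0,0],[0,0,0],[0,0,0]], claw=0.57)

```text
clock: 54.58
ee_pos: [0.5628, 0.2987, 0.1092]
eef_rot: [0.695, 0.719, 0.003, 0.001]
contact_force: [-0.4, -0.3, -0.5]
finger_gap: 0.0521
finger_force: 0.0
```

Run:
```python
from h import *
go(.4978,-.0910,.105,88.4)
```

```text
pos [0.5628 0.2987 0.1092] yaw 91.87 z [ 0.005  0.003 -1.   ] move [-3.874 -0.777  0.026] rotz 0.0193 t 54.575 gap 0.0521
```

Emit:
move_arm(travel=[[-0.3,-0.06,0],[-0.65,-0.12,0],[-0.97,-0.19,0]], rot=[[0,0,0.006],[0,0,0.012],[0,0,0.0193]], claw=0.65)

```text
clock: 54.95
ee_pos: [0.5449, 0.1985, 0.1053]
eef_rot: [0.717, 0.697, -0.0, 0.0]
contact_force: [0.2, 0.9, 0.5]
finger_gap: 0.0597
finger_force: 0.0
```

Emit:
move_arm(travel=[[-0.33,-0.04,0],[-0.66,-0.08,0],[-0.98,-0.137,0]], rot=[[0,0,0],[0,0,0],[0,0,0]])

```text
clock: 55.32
ee_pos: [0.5285, 0.101, 0.1054]
eef_rot: [0.717, 0.697, -0.0, 0.0]
contact_force: [0.2, 0.4, -0.8]
finger_gap: 0.0596
finger_force: 0.0
```

Emit:
move_arm(travel=[[-0.33,-0.04,0],[-0.66,-0.08,0],[-0.98,-0.137,0]], rot=[[0,0,0],[0,0,0],[0,0,0]])

```text
clock: 55.7
ee_pos: [0.5121, 0.0035, 0.1055]
eef_rot: [0.717, 0.697, 0.0, 0.0]
contact_force: [0.2, -0.6, 0.0]
finger_gap: 0.0598
finger_force: 0.0
```

Emit:
move_arm(travel=[[-0.33,-0.04,0],[-0.66,-0.08,0],[-0.9,-0.137,0],[-0.97,-0.137,0],[-0.97,-0.137,0]], rot=[[0,0,0],[0,0,0],[0,0,0],[0,0,0],[0,0,0]])

```text
clock: 56.32
ee_pos: [0.4963, -0.0917, 0.1054]
eef_rot: [0.717, 0.697, 0.0, 0.0]
contact_force: [1.1, 0.5, -0.5]
finger_gap: 0.0597
finger_force: 0.0
```

Run:
```python
from h import *
go(.4978,-.0900,.022,88.4)
side_cartons()
for c in cartons(snap('top')): print(c)
```

```text
pos [ 0.4963 -0.0917  0.1054] yaw 88.38 z [ 0.  0. -1.] move [0.017 0.014 0.834] rotz -0.0001 t 56.325 gap 0.0597
side 287 [ 0.4762 -0.1246  0.0086] [ 0.5201 -0.0507  0.0441]
side 437 [0.4332 0.0525 0.0097] [0.5027 0.1224 0.0441]
([750.0, 684.1, 106.3, 57.7, -25.3], [121.0, 183.0], 20.0, 27.0, 0.042)
([634.6, 292.1, 68.8, 47.7, 89.5], [261.0, 221.0], 17.0, 97.0, 0.046)
([559.7, 289.7, 67.9, 46.9, 89.9], [262.0, 249.0], 17.0, 97.0, 0.046)
([466.8, 82.6, 69.6, 46.2, 57.3], [340.0, 281.0], 17.0, 92.0, 0.043)
([402.1, 561.7, 73.5, 48.7, 48.4], [162.0, 310.0], 1.0, 193.0, 0.042)
([365.7, -45.0, 70.8, 46.5, -40.6], [389.0, 317.0], 12.0, 172.0, 0.043)
([353.6, 89.5, 70.1, 44.7, -13.3], [338.0, 323.0], 2.0, 162.0, 0.043)
([27.6, 71.7, 91.4, 27.2, -39.9], [348.0, 451.0], 15.0, 61.0, 0.041)
```

Emit:
move_arm(travel=[[0.02,0.01,0.25],[0.02,0.01,0.5],[0.02,0.01,0.75],[0.02,0.01,0.83],[0.02,0.01,0.83]], rot=[[0,0,0],[0,0,0],[0,0,0],[0,0,0],[0,0,0]])

```text
clock: 57.05
ee_pos: [0.4971, -0.0893, 0.0222]
eef_rot: [0.717, 0.698, -0.0, -0.0]
contact_force: [-0.4, 0.2, 0.1]
finger_gap: 0.0593
finger_force: 0.0
```

Emit:
move_arm(travel=[[0,0,0],[0,0,0],[0,0,0],[0,0,0]], rot=[[0,0,0],[0,0,0],[0,0,0],[0,0,0]], claw=0, grip_force=25)

```text
clock: 57.55
ee_pos: [0.4978, -0.09, 0.0231]
eef_rot: [0.717, 0.697, 0.001, 0.001]
contact_force: [0.2, 0.9, 6.5]
finger_gap: 0.0445
finger_force: 25.0
```

Emit:
move_arm(travel=[[0,0,-0.25],[0,0,-0.5],[0,0,-0.75],[0,0,-0.75]], rot=[[0,0,0],[0,0,0],[0,0,0],[0,0,0]])

```text
clock: 58.05
ee_pos: [0.4981, -0.0903, 0.0988]
eef_rot: [0.717, 0.697, 0.001, 0.001]
contact_force: [0.2, -0.2, -0.8]
finger_gap: 0.0452
finger_force: 25.0
```

Run:
```python
from h import *
go(PL[1][0]+.0005,PL[1][1]-.008,.0525,91.87)
```

```text
pos [ 0.4981 -0.0903  0.0988] yaw 88.37 z [ 0.003 -0.001 -1.   ] move [ 3.705 -0.236  0.461] rotz -0.0194 t 58.05 gap 0.0452
```

Emit:
move_arm(travel=[[0.3,0,0],[0.62,0,0],[0.93,0,0]], rot=[[0,0,-0.006],[0,0,-0.012],[0,0,-0.0194]])

```text
clock: 58.42
ee_pos: [0.4989, 0.0037, 0.0963]
eef_rot: [0.695, 0.719, -0.001, -0.0]
contact_force: [0.7, -0.7, -1.8]
finger_gap: 0.0447
finger_force: 25.0
```

Emit:
move_arm(travel=[[0.31,0,0],[0.62,-0.01,0],[0.93,-0.02,0]], rot=[[0,0,0],[0,0,0],[0,0,0]])

```text
clock: 58.8
ee_pos: [0.4938, 0.0965, 0.0962]
eef_rot: [0.695, 0.719, -0.001, -0.0]
contact_force: [0.2, 0.5, -2.0]
finger_gap: 0.0446
finger_force: 25.0
```

Emit:
move_arm(travel=[[0.31,0,0],[0.62,-0.01,0],[0.93,-0.02,0]], rot=[[0,0,0],[0,0,0],[0,0,0]])

```text
clock: 59.18
ee_pos: [0.4888, 0.1892, 0.0961]
eef_rot: [0.695, 0.719, -0.001, -0.0]
contact_force: [0.1, 0.8, -2.4]
finger_gap: 0.0447
finger_force: 25.0
```

Emit:
move_arm(travel=[[0.31,0,0],[0.62,-0.01,0],[0.85,-0.02,0],[0.88,-0.02,0.2],[0.88,-0.02,0.44],[0.88,-0.02,0.44]], rot=[[0,0,0],[0,0,0],[0,0,0],[0,0,0],[0,0,0],[0,0,0]])

```text
clock: 59.92
ee_pos: [0.4829, 0.2753, 0.0509]
eef_rot: [0.695, 0.719, -0.002, -0.001]
contact_force: [-0.1, -0.3, -1.0]
finger_gap: 0.0449
finger_force: 25.0
```

Run:
```python
from h import *
go(PL[1][0]+.0005,PL[1][1]-.006,.0268,91.87)
```

```text
pos [0.4829 0.2753 0.0509] yaw 91.9 z [-0.004 -0.003 -1.   ] move [0.073 0.026 0.24 ] rotz 0.0002 t 59.925 gap 0.0449
```

Emit:
move_arm(travel=[[0.07,0.01,0.12],[0.07,0.015,0.2],[0.07,0.015,0.255],[0.07,0.015,0.255]], rot=[[0,0,0],[0,0,0],[0,0,0],[0,0,0]])

```text
clock: 60.42
ee_pos: [0.4859, 0.2835, 0.0276]
eef_rot: [0.695, 0.719, -0.0, 0.0]
contact_force: [-0.4, 0.3, -1.4]
finger_gap: 0.0447
finger_force: 25.0
```

Emit:
move_arm(travel=[[0,0,0],[0.03,0,0],[0.06,0,0],[0.09,0,0],[0.11,0,0],[0.12,0,0],[0.12,0,0]], rot=[[0,0,0],[0,0,0],[0,0,0],[0,0,0],[0,0,0],[0,0,0],[0,0,0]], grip_force=12)

```text
clock: 61.3
ee_pos: [0.4856, 0.292, 0.0274]
eef_rot: [0.696, 0.718, -0.002, 0.002]
contact_force: [-0.1, -10.5, 2.8]
finger_gap: 0.0445
finger_force: 12.0
```

Run:
```python
from h import *
go(PL[1][0]+.0005,PL[1][1],.0265,91.87)
```

```text
pos [0.4856 0.292  0.0274] yaw 91.77 z [-0.001 -0.005 -1.   ] move [-0.032 -0.005  0.009] rotz -0.0005 t 61.3 gap 0.0445
```

Emit:
move_arm(travel=[[0.01,0,0.02],[0.01,0,0.025],[0,0,0.025]], rot=[[0,0,0],[0,0,0],[0,0,0]])

```text
clock: 61.68
ee_pos: [0.4856, 0.2936, 0.0256]
eef_rot: [0.696, 0.718, -0.001, 0.001]
contact_force: [-0.9, -4.7, 6.8]
finger_gap: 0.045
finger_force: 12.0
```

Emit:
move_arm(travel=[[0,0,0],[0,0,0],[0,0,0],[0,0,-0.2],[0,0,-0.5],[0,0,-0.8],[0,0,-0.8]], rot=[[0,0,0],[0,0,0],[0,0,0],[0,0,0],[0,0,0],[0,0,0],[0,0,0]], claw=0.57)

```text
clock: 62.55
ee_pos: [0.4867, 0.2969, 0.1074]
eef_rot: [0.695, 0.719, 0.002, 0.0]
contact_force: [-0.2, -0.1, -0.3]
finger_gap: 0.0522
finger_force: 0.0
```

Run:
```python
from h import *
go(.467,.0828,.105,57.2)
```

```text
pos [0.4867 0.2969 0.1074] yaw 91.9 z [ 0.004  0.003 -1.   ] move [-2.133 -0.268  0.018] rotz 0.1928 t 62.55 gap 0.0522
```

Emit:
move_arm(travel=[[-0.33,-0.04,0],[-0.66,-0.08,0],[-1,-0.134,0]], rot=[[0,0,0],[0,0,0],[0,0,0]], claw=0.65)

```text
clock: 62.92
ee_pos: [0.4748, 0.1942, 0.1043]
eef_rot: [0.695, 0.719, -0.001, -0.0]
contact_force: [1.0, -0.7, -0.3]
finger_gap: 0.0598
finger_force: 0.0
```

Emit:
move_arm(travel=[[-0.33,-0.04,0],[-0.66,-0.08,0],[-1,-0.134,0]], rot=[[0,0,0],[0,0,0],[0,0,0]])

```text
clock: 63.3
ee_pos: [0.4647, 0.0938, 0.1044]
eef_rot: [0.695, 0.719, -0.0, -0.0]
contact_force: [0.3, -0.6, -0.1]
finger_gap: 0.0594
finger_force: 0.0
```

Emit:
move_arm(travel=[[-0.13,0,0],[-0.13,0,0],[-0.13,0,0],[-0.13,0,0],[-0.13,0,0],[-0.13,0,0]], rot=[[0,0,0.05],[0,0,0.1],[0,0,0.15],[0,0,0.193],[0,0,0.193],[0,0,0.193]])

```text
clock: 64.05
ee_pos: [0.4655, 0.0819, 0.1048]
eef_rot: [0.877, 0.48, -0.0, -0.0]
contact_force: [0.4, 0.3, 0.5]
finger_gap: 0.0599
finger_force: 0.0
```

Run:
```python
from h import *
go(.467,.0828,.022,57.2)
side_cartons()
for c in cartons(snap('top')): print(c)
```

```text
pos [0.4655 0.0819 0.1048] yaw 57.34 z [-0.001 -0.    -1.   ] move [0.016 0.008 0.828] rotz 0.0008 t 64.05 gap 0.0599
side 444 [0.4329 0.0518 0.0093] [0.5043 0.1218 0.0442]
([750.6, 687.5, 108.1, 50.4, -20.5], [120.0, 183.0], 20.0, 27.0, 0.042)
([634.1, 291.9, 70.4, 48.4, -87.7], [261.0, 222.0], 17.0, 98.0, 0.046)
([559.2, 290.2, 68.3, 47.7, -88.1], [262.0, 249.0], 17.0, 98.0, 0.046)
([483.2, 286.5, 70.8, 46.9, -88.1], [264.0, 277.0], 17.0, 98.0, 0.046)
([401.7, 561.4, 74.1, 49.0, 48.1], [162.0, 310.0], 1.0, 194.0, 0.043)
([350.4, 90.3, 63.4, 44.7, -12.7], [338.0, 326.0], 1.0, 175.0, 0.043)
```

Emit:
move_arm(travel=[[0.02,0.01,0.25],[0.02,0.01,0.5],[0.02,0.01,0.75],[0.02,0.01,0.826],[0.02,0.01,0.826]], rot=[[0,0,0],[0,0,0],[0,0,0],[0,0,0],[0,0,0]])

```text
clock: 64.78
ee_pos: [0.4675, 0.083, 0.0225]
eef_rot: [0.878, 0.479, -0.0, -0.0]
contact_force: [-0.6, -0.4, 1.0]
finger_gap: 0.0597
finger_force: 0.0
```

Emit:
move_arm(travel=[[0,0,0],[0,0,0],[0,0,0],[0,0,0]], rot=[[0,0,0],[0,0,0],[0,0,0],[0,0,0]], claw=0, grip_force=25)

```text
clock: 65.28
ee_pos: [0.4684, 0.0831, 0.0234]
eef_rot: [0.878, 0.478, 0.001, 0.0]
contact_force: [0.1, 0.0, 6.3]
finger_gap: 0.0449
finger_force: 25.0
```

Emit:
move_arm(travel=[[0,0,-0.25],[0,0,-0.5],[0,0,-0.75],[0,0,-0.75],[0,0,-0.75],[0,0,-0.75],[0,0,-0.75],[0,0,-0.75]], rot=[[0,0,0],[0,0,0],[0,0,0],[0,0,-0.05],[0,0,-0.1],[0,0,-0.15],[0,0,-0.192],[0,0,-0.192]])

```text
clock: 66.28
ee_pos: [0.4675, 0.0828, 0.0977]
eef_rot: [0.697, 0.717, -0.0, -0.0]
contact_force: [-0.3, -0.1, -1.2]
finger_gap: 0.0445
finger_force: 25.0
```

Run:
```python
from h import *
go(PL[0][0]+.0005,PL[0][1]-.012,.0525,91.87)
s=snap('side'); P=cloud(s); p=readout.state()['ee_pos']
k=(abs(P[:,:,0]-p[0])<.018)&(P[:,:,2]<p[2]-.005)&(P[:,:,2]>.06)&(abs(P[:,:,1]-p[1]-.04)<.03)
q=P[k]; print('front',k.sum(),np.percentile(q,[5,50,95],axis=0).round(4)[:,1]-p[1])
```

```text
pos [0.4675 0.0828 0.0977] yaw 91.65 z [-0.  0. -1.] move [ 1.93  -0.526  0.452] rotz -0.0012 t 66.275 gap 0.0445
front 70 [0.02905349 0.03345349 0.03835349]
```

Emit:
move_arm(travel=[[0.3,-0.08,0],[0.62,-0.17,0],[0.965,-0.265,0]], rot=[[0,0,0],[0,0,-0.001],[0,0,-0.001]])

```text
clock: 66.7
ee_pos: [0.438, 0.1794, 0.0977]
eef_rot: [0.697, 0.717, 0.0, 0.0]
contact_force: [-0.4, 0.2, -0.7]
finger_gap: 0.0451
finger_force: 25.0
```

Emit:
move_arm(travel=[[0.3,-0.08,0],[0.62,-0.17,0],[0.9,-0.265,0],[0.93,-0.265,0.2],[0.93,-0.265,0.44],[0.93,-0.265,0.44]], rot=[[0,0,0],[0,0,0],[0,0,0],[0,0,0],[0,0,0],[0,0,0]])

```text
clock: 67.45
ee_pos: [0.4076, 0.27, 0.0525]
eef_rot: [0.696, 0.718, -0.002, -0.0]
contact_force: [-0.5, 0.3, -1.3]
finger_gap: 0.0449
finger_force: 25.0
```

Run:
```python
from h import *
go(PL[0][0]+.0005,PL[0][1]-.006,.0268,91.87)
```

```text
pos [0.4076 0.27   0.0525] yaw 91.78 z [-0.003 -0.002 -1.   ] move [0.102 0.02  0.256] rotz -0.0005 t 67.45 gap 0.0449
```

Emit:
move_arm(travel=[[0.08,0.01,0.12],[0.08,0.01,0.2],[0.08,0.01,0.268],[0.08,0.01,0.268]], rot=[[0,0,0],[0,0,0],[0,0,0],[0,0,0]])

```text
clock: 67.95
ee_pos: [0.4095, 0.2787, 0.0266]
eef_rot: [0.695, 0.719, -0.0, 0.0]
contact_force: [0.7, -1.0, -1.8]
finger_gap: 0.0448
finger_force: 25.0
```

Emit:
move_arm(travel=[[0,0,0],[0.03,0,0],[0.06,0,0],[0.09,0,0],[0.11,0,0],[0.13,0,0],[0.13,0,0]], rot=[[0,0,0],[0,0,0],[0,0,0],[0,0,0],[0,0,0],[0,0,0],[0,0,0]], grip_force=12)

```text
clock: 68.82
ee_pos: [0.4091, 0.2881, 0.0264]
eef_rot: [0.696, 0.718, -0.002, 0.002]
contact_force: [1.0, -11.9, 5.0]
finger_gap: 0.045
finger_force: 12.0
```

Run:
```python
from h import *
go(PL[0][0]+.0005,PL[0][1],.0265,91.87)
```

```text
pos [0.4091 0.2881 0.0264] yaw 91.77 z [-0.001 -0.006 -1.   ] move [-0.019  0.001 -0.   ] rotz -0.0006 t 68.825 gap 0.045
```

Flush with 12 N on the fence. I'll release, rise, and move well clear before the final check.

Emit:
move_arm(travel=[[0.01,0,0.01],[0.01,0,0.015],[0,0,0.015]], rot=[[0,0,0],[0,0,0],[0,0,0]])

```text
clock: 69.2
ee_pos: [0.4091, 0.2895, 0.0254]
eef_rot: [0.696, 0.718, -0.001, 0.001]
contact_force: [-0.6, -5.3, 6.9]
finger_gap: 0.0448
finger_force: 12.0
```

Emit:
move_arm(travel=[[0,0,0],[0,0,0],[0,0,0],[0,0,-0.2],[0,0,-0.5],[0,0,-0.8],[0,0,-0.9]], rot=[[0,0,0],[0,0,0],[0,0,0],[0,0,0],[0,0,0],[0,0,0],[0,0,0]], claw=0.57)

```text
clock: 70.08
ee_pos: [0.4097, 0.2926, 0.1168]
eef_rot: [0.695, 0.719, 0.001, 0.0]
contact_force: [0.4, -0.6, 0.1]
finger_gap: 0.0522
finger_force: 0.0
```

Emit:
move_arm(travel=[[-0.33,0,-0.2],[-0.66,0,-0.5],[-1,0,-0.8]], rot=[[0,0,0],[0,0,0],[0,0,0]])

```text
clock: 70.45
ee_pos: [0.412, 0.1907, 0.1953]
eef_rot: [0.695, 0.719, -0.001, -0.0]
contact_force: [0.1, -1.7, -0.2]
finger_gap: 0.0522
finger_force: 0.0
```

Emit:
move_arm(travel=[[-0.33,0,0],[-0.66,0,0],[-1,0,0]], rot=[[0,0,0],[0,0,0],[0,0,0]])

```text
clock: 70.82
ee_pos: [0.4154, 0.0908, 0.1948]
eef_rot: [0.695, 0.719, -0.0, -0.0]
contact_force: [0.9, -0.2, -0.9]
finger_gap: 0.0526
finger_force: 0.0
```

Emit:
move_arm(travel=[[-0.33,0,0],[-0.66,0,0],[-1,0,0],[-1,0,0]], rot=[[0,0,0],[0,0,0],[0,0,0],[0,0,0]])

```text
clock: 71.32
ee_pos: [0.4185, -0.0105, 0.1946]
eef_rot: [0.697, 0.717, -0.001, -0.0]
contact_force: [0.1, 0.4, 0.1]
finger_gap: 0.0523
finger_force: 0.0
```

Run:
```python
from h import *
s=snap('top')
for c in cartons(s): print(c)
hsv=cv2.cvtColor(s['pixels'],cv2.COLOR_BGR2HSV); H,S,V=[hsv[:,:,i].astype(int) for i in range(3)]
print('handle',rect(s,((H<8)|(H>172))&(S>120)&(V>60),.088,(190,230,230,320)))
a=s['pixels'][155:335,180:310]; t=snap('side')['pixels'][230:360,200:420]
a=cv2.resize(a,None,fx=3.2,fy=3.2,interpolation=2); t=cv2.resize(t,(380,225),interpolation=2)
o=np.zeros((600,800,3),np.uint8); o[:576,:416]=a; o[:225,418:798]=t; cv2.imwrite('pics/fin.png',o)
```

```text
([752.0, 688.8, 106.4, 46.2, -20.5], [120.0, 184.0], 20.0, 28.0, 0.041)
([634.6, 292.1, 68.8, 47.7, 89.5], [261.0, 221.0], 17.0, 99.0, 0.046)
([559.6, 289.7, 67.9, 47.1, 89.9], [262.0, 249.0], 17.0, 99.0, 0.047)
([483.4, 286.0, 70.1, 46.0, 89.8], [264.0, 277.0], 17.0, 98.0, 0.047)
([401.8, 562.2, 74.0, 48.5, 45.8], [161.0, 310.0], 1.0, 194.0, 0.043)
([407.2, 283.9, 70.8, 45.7, -88.4], [265.0, 305.0], 17.0, 98.0, 0.047)
([353.6, 89.5, 70.1, 44.7, -13.3], [339.0, 323.0], 1.0, 162.5, 0.043)
handle [484.9 433.5 120.4  28.1  -3.2]
```

View pics/fin.png

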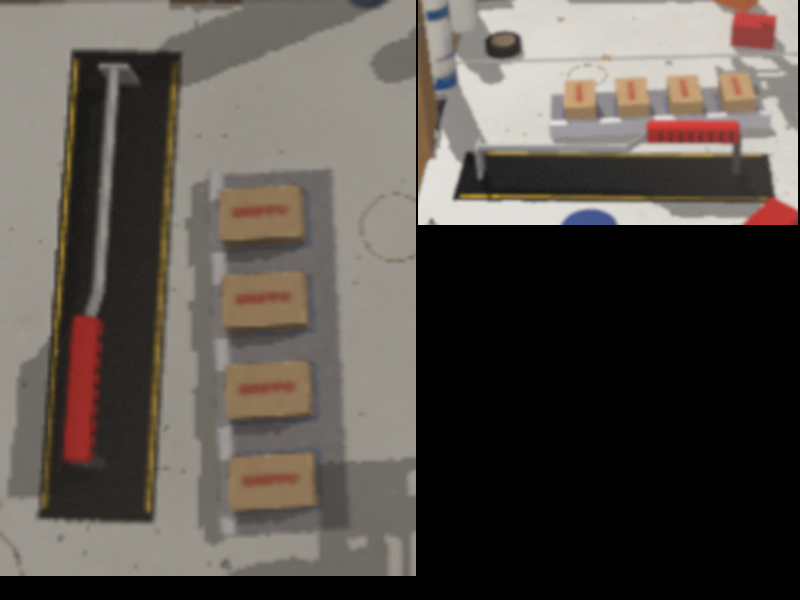

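The four cartons stand in the four frames against the fence at (262,213) to (272,480) in the crop. The picker stands centred on its mat with the blade pointing away. Handing in.

```bash
python3 -c "
from h import *
print(r.close_job())"
```

```text
the job is handed in; nothing more can be done
None
```

I raked three cartons out with the picker, stood the picker back on its mat with the blade pointing away, set all four cartons (including the stray) upright against the fence, one per frame, and handed the job in at about 71 s; no verdict came back.

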